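# Meter one dose into an oil sample bottle

## Task

Slide the open, uncapped sample bottle fully home into the dock under the dosing pump's spout. Then press the pump's plunger down until it is firmly against its internal stop, keep it there about a second without forcing it, and let it come all the way back up. Do not pump before the bottle is in place, and leave the capped bottle, the beaker and the loose cap alone.

Things in the scene. Friction and masses are not known exactly. Their poses are not given: they have to be found in the camera images.
- bottle: The open sample bottle: empty clear glass, round, no cap. Body 46 mm in diameter up to 38 mm height, then a shoulder to a 34 mm wide open neck; 60 mm tall; 95 to 170 g. Origin at the centre of its underside, z up. It starts standing on the bench at one side, left or right of the pump.
- capped: Bystander: a sample bottle of the same shape in amber glass with a white screw cap, 64 mm tall, standing on the other side. Origin at the centre of its underside.
- beaker: Bystander: steel beaker, 60 mm wide, 75 mm tall. Origin at the centre of its underside.
- cap: Bystander: loose white screw cap, 39 mm wide, 18 mm high, lying open side up. Origin at the centre of its underside.
- pump: Dosing pump fixed to the bench: amber reservoir 94 mm wide, on top a white sleeve (42 mm wide, up to 200 mm height) with the plunger. Origin on its upright axis at bench height; its -x points out through the dock to the robot's side. A 9 mm steel spout runs from the sleeve to -x; its outlet is 92 mm from the axis and 66 mm above the bench, its level end part at most 82 mm above the bench.
- dock (a point): Where the centre of the docked bottle's underside belongs (bench height, 100 mm from the pump's axis along its -x). Aluminium U, open to the pump's -x: cheeks 57 mm apart, 18 mm high, flared mouth ending 50 mm before this point; back wall 24 mm high that the bottle touches when home. Its floor is the bare bench: the bottle slides in along the pump's +x under the spout.
- plunger_top (a point): Centre of the top face of the plunger's black round head (44 mm wide, 14 mm thick) on the pump's axis; 236 mm above the bench when up. Goes straight down when pressed.
- plunger (a joint): Plunger travel in m: 0 up, growing when pressed. A spring pushes up with 4 N at the top plus 0.15 N per mm, and returns it. The travel at which it meets the rigid stop differs each time, 12 to 26 mm, and is felt only as a sharp rise in force. It is bottomed when it bears on the stop with more than 3 N beyond the spring; more than 22 N on the stop damages it.
- dose_stop: The adjustable, locked stop inside the sleeve. Its black thumbscrew (14 mm wide) shows on the pump's +y side of the sleeve at 159 to 171 mm height; not to be touched. The stop meets the plunger out of sight in the sleeve. Origin on the pump's axis at the thumbscrew's height.
Things that resemble listed ones, but are neither listed nor needed, are in the scene too. Leave any yellow look-alike of the bottle alone.

How it is judged (in metres and radians):
On the way, in this order (a step that is already met when the one before it is completed fails the run):
1. the open bottle stands home in the dock, within 8 mm (horizontal distance between bottle and dock below 0.008 m and angle between bottle's own z axis and vertical below 0.1 rad and value of joint plunger below 0.003 m), for 0.2 s.
2. the plunger bears on its stop with more than 3 N for 0.8 s (contact force between plunger and dose_stop above 3 N and horizontal distance between bottle and dock below 0.008 m), for 0.8 s.
3. the plunger is back up (value of joint plunger below 0.003 m), for 0.2 s.
At the end, for the whole second after the job is handed in: The open bottle stands upright and at rest on the bench in the dock, its centre within 8 mm of the dock point, and the plunger is back up to within 3 mm (all of step 1 and height (world z) of bottle below 0.004 m and linear speed of bottle below 0.02 m/s); the robot touches nothing.
It fails at once if the plunger is pressed more than 6 mm while the bottle is not in the dock (within 12 mm) (value of joint plunger above 0.006 m and horizontal distance between bottle and dock above 0.012 m).
It fails at once if the plunger is forced on its stop with more than 22 N (contact force between plunger and dose_stop above 22 N).
It fails at once if the open bottle is tipped over (angle between bottle's own z axis and vertical above 0.8 rad).
It fails at once if the dose stop's screw is touched (contact force between the arm and dose_stop above 1 N).
It fails at once if a bystander is moved more than 20 mm (distance of any of capped, beaker, cap from where it was at the start of the episode above 0.02 m).
It also fails if it takes over 72 s, if anything falls off the work surface, if the arm or the gripper's body presses on something with over 40 N, if the wrist force passes 120 N, or if a joint passes its speed limit or range.

## Robot

A 7-joint arm with a two-finger parallel gripper is mounted at the origin on the work surface. World frame = base frame: x ahead of the robot, y to its left, z up, the work surface at z = 0. Lengths are in m, angles in degrees, forces in N, time in s.
With the tool pointing down it reaches from about 0.425 to 0.825 m from the base axis. Payload 3.6 kg.
Tool frame: the origin (TCP) lies midway between the tips of the shut fingers; the grasp point (between the pads) lies 19 mm behind it; x points along the fingers, y is the direction in which the jaws open and shut, and the axes are right-handed (so a half turn about x gives the same grasp; the last joint's range is limited). The gripper opens to 85 mm and grips with 20 to 120 N. Pads are 22 mm wide; open, the fingers measure 114 mm over their backs; the gripper's body (76 mm by 85 mm) begins 54 mm behind the grasp point. The pads swing forward as they close: fully open they stand 13 mm farther back than shut.
Start: joints at [-72.622, 35.231, -0.722, 81.555, 0.464, 63.22, -2.315], TCP at [0.21, 0.615, 0.204] pointing down, gripper open.
Joint ranges: [-178.69, 178.69], [-17.37, 117.87], [-77.05, 75.6], [15.02, 138.74], [-78.02, 258.01], [0.78, 113.62], [-162.83, 162.83]. Speed limits (degrees/s): [159.86, 159.86, 180, 180, 180, 180, 180].

## Interface

Orientations are given as [roll, pitch, yaw] about the fixed x, y, z axes, in that order (R = Rz(yaw) Ry(pitch) Rx(roll)).
In Python, from station import manip, cams gives the robot as it stands.
- The arm moves only by the shell command python3 -m handwheel 'ROWS' [OPENING]. ROWS is JSON, one flat list of numbers, 4 for each row, row after row: the shift along the tool's x, y, z in m, then the turn about the tool's x in rad. A call has 1 to 8 rows; each row shifts and turns the commanded pose from where the row before left it, along the tool's axes as they then stand; what a row does not reach is not made up. A row lasts 1/8 s, in which the tool goes at most 62.5 mm and 10.7 degrees, less where a joint would pass 70% of its speed; a pose out of reach is approached as far as the arm can. A call is refused whole if a number of a shift passes 0.0625 or a number of a turn 0.188, either way. A call with a gripper value outside its range is refused whole. OPENING is the finger opening in m, from 0 to 0.0854, set as the call begins (- or left out, the last holds). The fingers move at their own pace and stop on an object; the grip force is fixed at half the most. Time passes only in rows, so rows that do not move let the fingers close. It gives the time, the measured TCP pose, the force and the opening at its end, in the units of the state.
- manip.state(): the state, without advancing time (a new reading comes with each control period).
- cams.grab_frame(name): name is "scene" or "top" or "wrist"; returns a dict with "frame" (400x640x3 uint8, blue, green, red), "depth" (400x640 float32, m along the optical axis (not along the pixel's ray), 0 where there is no reading), "fx", "fy", "cx", "cy" (pixels), "position" and "attitude" of the camera in the world; the wrist camera has in their place "T_tool_cam" (4x4, takes a point from camera to tool coordinates, whose origin is the TCP and whose axes are the tool frame's). Camera axes: x right, y down, z forward; pixel columns grow to the right and rows downward; lengths in m; the calibration is good to about 2 mm. A picture is of the moment at which its call begins: read the wrist's pose just before it.
- manip.hand_in(): hands the job in, once; it reports no verdict.
The state is a dict: "clock": time; "joint_positions": joint angles; "qvel": joint speeds; "effort": joint torques, N m; "eef_pos": TCP position; "tool_rot": TCP orientation; "force": force on the tool from outside, world axes, zero at the start; "wrist_torque": the same for the moment, N m; "opening": finger opening in m.
Only numpy, scipy, OpenCV 4.12 (cv2) and the standard library are available. Lean on these libraries where they do the work, as an engineer would, in place of code of your own. Each camera call takes 0.05 s, during which the arm holds its last target.

## Working session

There is one attempt and no reset: what is moved stays moved. The work goes in short steps, Python scripts to look and compute and a shell command to move; the robot and the scene stay as the last step left them, time stands still between calls to the robot, and variables do not carry over. Pictures are saved under pics/ and viewed, and the job is handed in when it is done.

```bash
ls; mkdir -p pics; python3 - <<'E'
from station import manip, cams
import cv2
print(manip.state())
for n in ("scene","top"):
    f=cams.grab_frame(n); cv2.imwrite(f"pics/{n}0.png",f["frame"])
    print(n,f["fx"],f["fy"],f["cx"],f["cy"],f["position"],f["attitude"])
E
```

```text
pics
{'clock': 0.0, 'joint_positions': array([-72.62330675,  35.28921086,  -0.72339992,  81.64381344,
         0.46441701,  63.22196299,  -2.31577216]), 'qvel': array([-0.0393672 ,  0.01741954, -0.10414305, -0.04441628,  0.04593287,
       -0.02950135,  0.07691092]), 'effort': array([ 1.20002128e-04, -4.69229400e+01,  2.58921068e-01, -1.71038622e+01,
        9.86026746e-03,  9.63192695e-03, -1.37335383e-05]), 'eef_pos': array([0.21020042, 0.61415121, 0.2025243 ]), 'tool_rot': array([ -89.13422523,   89.84789162, -108.02586282]), 'force': array([-0.49321407,  0.26247723,  0.65955034]), 'wrist_torque': array([-0.06455977,  0.01917883,  0.02898345]), 'opening': 0.08575423315562451}
scene 361.40381910350334 361.40381910350334 317.3410151251089 197.09251711028884 [ 1.02307211 -0.16608062  0.77783721] [-140.56850293    0.22751531   67.86688825]
top 466.90327999861984 466.90327999861984 326.01643362436414 204.76197124666058 [0.48474839 0.0461665  1.32703492] [-176.36822111   -1.7251018   -88.76993526]
```

View pics/scene0.png

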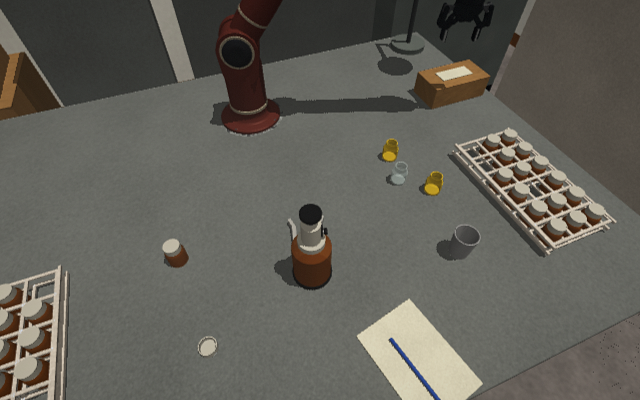

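View pics/top0.png

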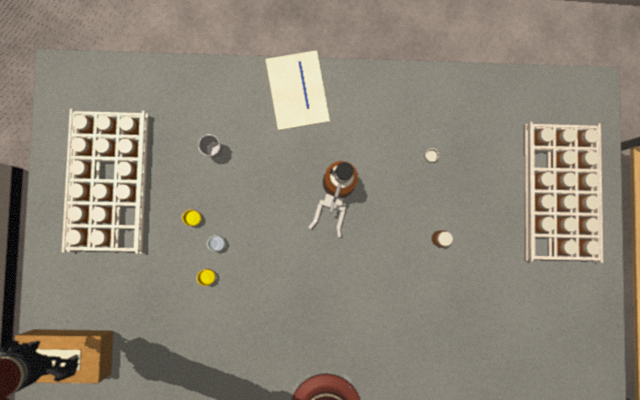

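Candidates for the bottle, in top-view pixels, are the clear bottle (216,243), yellow look-alikes (193,217) and (207,277), and the capped amber one (443,239). I choose the clear one between the two yellows and will check it in crops.

```bash
cat > h.py <<'E'
import numpy as np, cv2
from scipy.spatial.transform import Rotation as R
from station import manip, cams
def Rm(a): return R.from_euler('xyz',a,degrees=True).as_matrix()
def pose(f):
    return Rm(f["attitude"]),np.array(f["position"])
def toolT():
    s=manip.state(); return Rm(s["tool_rot"]),np.array(s["eef_pos"])
def grab(n):
    Rt,pt=toolT(); f=cams.grab_frame(n)
    if n=="wrist":
        T=np.array(f["T_tool_cam"]); f["R"]=Rt@T[:3,:3]; f["p"]=Rt@T[:3,3]+pt
    else: f["R"],f["p"]=pose(f)
    return f
def ray(f,u,v,z):  # hit plane height z
    d=f["R"]@np.array([(u-f["cx"])/f["fx"],(v-f["cy"])/f["fy"],1]); p=f["p"]
    return p+d*(z-p[2])/d[2]
def dep(f,u,v):
    D=f["depth"][int(v),int(u)]
    return f["p"]+f["R"]@np.array([(u-f["cx"])/f["fx"],(v-f["cy"])/f["fy"],1])*D
def proj(f,P):
    c=f["R"].T@(np.array(P)-f["p"]); return np.array([f["fx"]*c[0]/c[2]+f["cx"],f["fy"]*c[1]/c[2]+f["cy"]])
def crop(f,n,x0,y0,w,h,s):
    cv2.imwrite(f"pics/{n}.png",cv2.resize(f["frame"][y0:y0+h,x0:x0+w],None,fx=s,fy=s,interpolation=cv2.INTER_CUBIC))
E
python3 - <<'E'
from h import *
f=grab("top"); crop(f,"t1",290,145,80,100,6); crop(f,"t2",170,195,80,100,6)
g=grab("scene"); crop(g,"s1",260,190,90,110,5); crop(g,"s2",370,130,90,70,6)
np.set_printoptions(precision=4,suppress=True)
for n,z,p in (("top",.06,(216,243)),("ycap",.06,(193,217)),("y2",.06,(207,277)),("headtop",.236,(344,171)),("capped",.064,(445,239)),("beaker",.075,(209,145)),("cap",.018,(432,156))): print(n,ray(f,*p,z),dep(f,*p))
print(dep(f,310,227),dep(f,340,236))
for n,z,p in (("bottle",.06,(399,168)),("head",.236,(311,214))): print(n,ray(g,*p,z),dep(g,*p))
E
```

```text
top [0.4562 0.3032 0.06  ] [0.455  0.3137 0.0083]
ycap [0.5246 0.3673 0.06  ] [0.5264 0.3818 0.0029]
y2 [0.3651 0.3238 0.06  ] [0.3599 0.3359 0.0048]
headtop [ 0.6354 -0.0259  0.236 ] [ 0.6355 -0.0259  0.235 ]
capped [ 0.48   -0.3158  0.064 ] [ 0.48   -0.3168  0.0608]
beaker [0.7187 0.3284 0.075 ] [0.7316 0.3439 0.0062]
cap [ 0.7149 -0.2905  0.018 ] [ 0.7168 -0.2932  0.0072]
[0.5052 0.052  0.0225] [ 0.482  -0.0327  0.0156]
bottle [0.4645 0.3005 0.06  ] [0.4397 0.3213 0.028 ]
head [ 0.6429 -0.0266  0.236 ] [ 0.6415 -0.0261  0.2339]
```

```bash
cd pics; python3 -c "
import cv2,numpy as np
a=[cv2.imread(x+'.png') for x in ('t1','t2')]
cv2.imwrite('m1.png',cv2.resize(np.hstack(a),(768,480)))
a=[cv2.resize(cv2.imread(x+'.png'),(400,h)) for x,h in (('s1',489),('s2',489))]
cv2.imwrite('m2.png',np.hstack(a))"
```

```text
(no output)
```

View pics/m1.png

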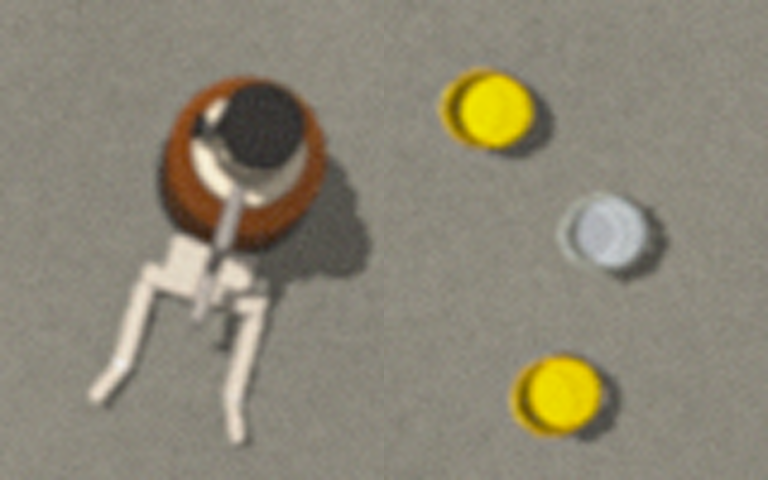

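View pics/m2.png

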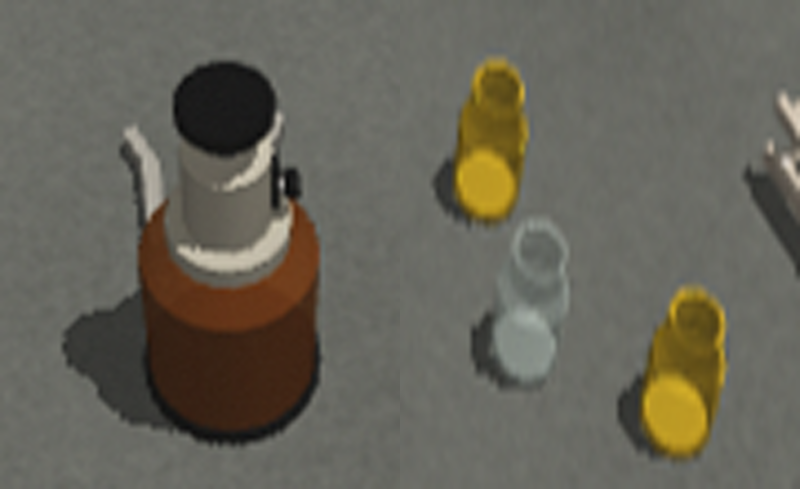

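```bash
python3 - <<'E'
from h import *
np.set_printoptions(precision=4,suppress=True)
f=grab("top");g=grab("scene")
print("bottle",ray(f,216.5,243.1,.003),ray(g,398.1,179.4,.003))
A=np.array([ray(f,344.6,171,.236),ray(g,310.6,214.1,.236)]);print(A)
l=ray(f,310.2,227.7,.018);r=ray(f,339.4,236,.018);print(l,r,np.linalg.norm(l-r))
t=ray(f,290+200/4.8,145+312/4.8,.078); print("spout tip",t)
for q in ((l+r)/2,t):
  for a in A:
    d=(a-q)[:2]; print(np.degrees(np.arctan2(d[1],d[0])),np.hypot(*d))
w=grab("wrist"); cv2.imwrite("pics/w0.png",w["frame"]); print(w["T_tool_cam"],w["fx"])
E
```

```text
bottle [0.4546 0.3134 0.003 ] [0.459  0.3119 0.003 ]
[[ 0.6354 -0.0273  0.236 ]
 [ 0.6429 -0.0274  0.236 ]]
[0.5033 0.0514 0.018 ] [ 0.4819 -0.0308  0.018 ] 0.08501892937946647
spout tip [ 0.5511 -0.0052  0.078 ]
-14.742203974359157 0.14766062028070143
-14.071280982963657 0.15487213943816447
-14.683630390314276 0.08714024085885351
-13.586883024759205 0.09436027905664689
[[-0.0005 -0.3108  0.9505 -0.1715]
 [ 1.     -0.0005  0.0003  0.0005]
 [ 0.0003  0.9505  0.3108 -0.0786]
 [ 0.      0.      0.      1.    ]] 301.7476549628182
```

View pics/w0.png

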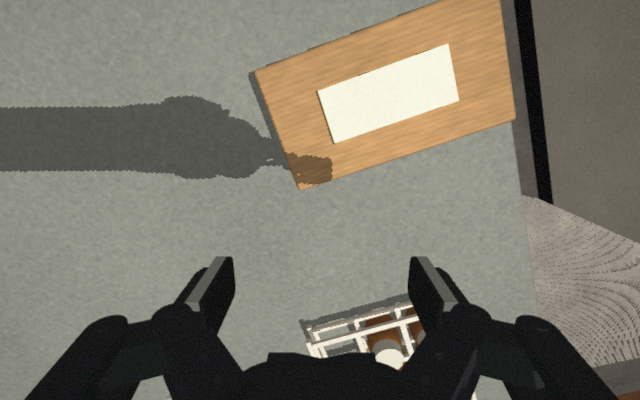

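```bash
cat >> h.py <<'E'
def tell(tx,ty,yaw=75.7):
    Rt,p=toolT(); s=manip.state()
    y=Rt[:,1]; a=np.degrees(np.arctan2(y[1],y[0])); 
    print("t",s["clock"],"p",p.round(4),"tooly az",a.round(2),"tilt",np.degrees(np.arccos(-Rt[2,0])).round(2),"q7",s["joint_positions"][6].round(1),"F",np.round(s["force"],2),"open",round(s["opening"],4))
    d=Rt.T@(np.array([tx,ty,p[2]])-p); print("tool-axes shift to target",d.round(4))
    # turn about tool x (down): +turn reduces azimuth
    e=[(a-yaw-k+180)%360-180 for k in (0,180)]; print("turn rad options",np.radians(e).round(3))
E
python3 -c "
from h import *
tell(0.456,0.313); print(toolT()[0].round(3))"
```

```text
t 0.35 p [0.2104 0.6148 0.2034] tooly az 71.11 tilt 0.04 q7 -2.3 F [ 0.33 -0.18  0.24] open 0.0852
tool-axes shift to target [ 1.000e-04 -2.060e-01  3.301e-01]
turn rad options [-0.08   3.061]
[[-0.     0.324  0.946]
 [-0.001  0.946 -0.324]
 [-1.    -0.001  0.   ]]
```

```bash
python3 -m handwheel '[0,-0.025,0.041,-0.02, 0,-0.025,0.041,-0.02, 0,-0.025,0.041,-0.02, 0,-0.025,0.041,-0.02, 0,-0.025,0.041,0, 0,-0.025,0.041,0, 0,-0.02,0.03,0, 0,0,0,0]' 0.085; python3 - <<'E'
from h import *
tell(0.456,0.313); w=grab("wrist"); cv2.imwrite("pics/w1.png",w["frame"]); tell(0.456,0.313)
E
```

```text
clock: 1.35
eef_pos: [0.432, 0.3717, 0.2038]
tool_rot: [-34.1, 89.8, -48.8]
force: [-0.7, -1.0, 0.2]
opening: 0.0852
t 1.35 p [0.432  0.3717 0.2038] tooly az 75.24 tilt 0.16 q7 31.7 F [-0.71 -0.96  0.21] open 0.0852
tool-axes shift to target [ 0.0002 -0.0507  0.0381]
turn rad options [-0.008  3.134]
t 1.4 p [0.4299 0.3743 0.2038] tooly az 75.49 tilt 0.02 q7 31.7 F [-0.17  0.72  0.03] open 0.0849
tool-axes shift to target [ 0.     -0.0528  0.0407]
turn rad options [-0.004  3.138]
```

View pics/w1.png

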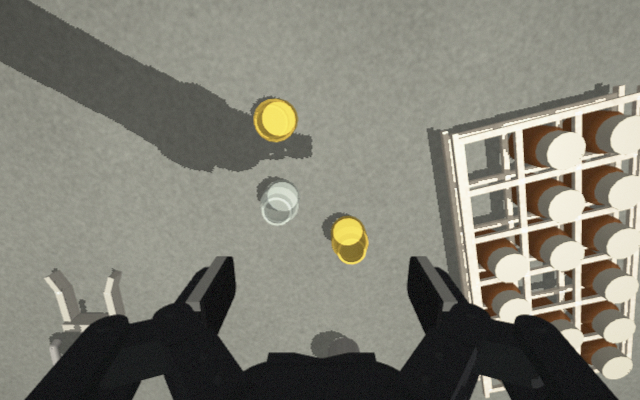

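Wrist view shows the clear bottle between the two yellow ones. Its base disc is near (284,195) and the neck rim near (279,209).

```bash
python3 - <<'E'
from h import *
w=grab("wrist"); crop(w,"w2",240,160,80,70,8)
tell(0.456,.313)
for u,v,z in((284,195,.003),(279,209,.06)): print(ray(w,u,v,z))
f=grab("top"); crop(f,"t3",170,195,80,70,8)
E
```

```text
t 1.45 p [0.4284 0.376  0.2037] tooly az 75.68 tilt 0.06 q7 31.7 F [-0.32  0.92  0.1 ] open 0.0851
tool-axes shift to target [-0.0001 -0.0542  0.0423]
turn rad options [-0.     3.141]
[0.45355557 0.31927946 0.003     ]
[0.4524898  0.32072462 0.06      ]
```

View pics/w2.png

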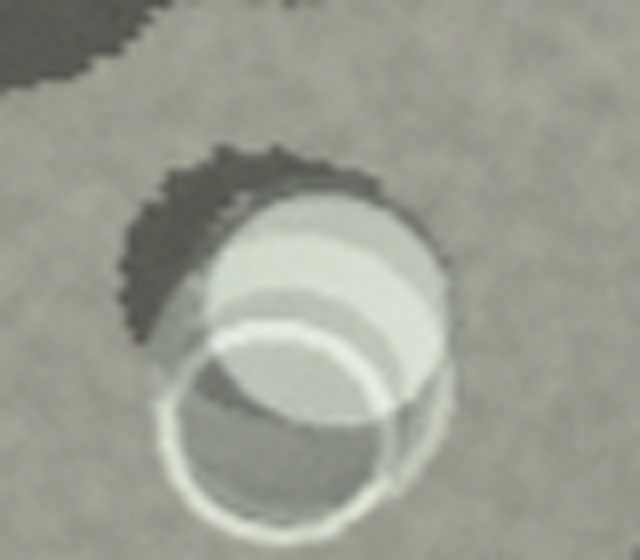

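```bash
python3 -m handwheel '[0,0,0,0,0,0,0,0]'; python3 - <<'E'
from h import *
tell(0.4555,.3135)
w=grab("wrist"); crop(w,"w3",240,160,80,70,8);cv2.imwrite("pics/w3f.png",w["frame"])
for u,v,z in((280.6,198.5,.003),(275,214,.06)): print(ray(w,u,v,z))
E
```

```text
clock: 1.75
eef_pos: [0.4279, 0.3765, 0.2037]
tool_rot: [161.9, 90.0, 147.7]
force: [0.8, 0.5, -0.0]
opening: 0.0855
t 1.75 p [0.4279 0.3765 0.2037] tooly az 75.81 tilt 0.03 q7 31.7 F [ 0.8   0.49 -0.04] open 0.0855
tool-axes shift to target [-0.     -0.0543  0.0422]
turn rad options [ 2.00e-03 -3.14e+00]
[0.45525757 0.31607807 0.003     ]
[0.45532567 0.31707976 0.06      ]
```

View pics/w3.png

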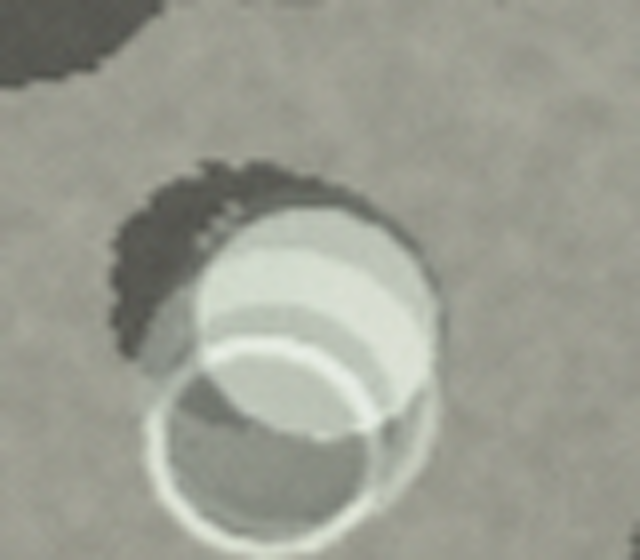

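```bash
python3 - <<'E'
from h import *
w=grab("wrist")
for u,v,z in((279.6,200.4,.003),(273.4,215.9,.06)): print(ray(w,u,v,z))
tell(.4545,.3145)
E
```

```text
[0.4576357 0.313797  0.003    ]
[0.45726589 0.31440921 0.06      ]
t 1.85 p [0.4283 0.3761 0.2037] tooly az 75.76 tilt 0.01 q7 31.7 F [-0.18  0.73  0.01] open 0.085
tool-axes shift to target [-0.     -0.0532  0.0405]
turn rad options [ 1.000e-03 -3.141e+00]
```

```bash
python3 -m handwheel '[0,-0.0265,0.0215,0, 0,-0.0265,0.0215,0, 0.03,0,0,0, 0.04,0,0,0, 0.04,0,0,0, 0,0,0,0, 0,0,0,0]'; python3 - <<'E'
from h import *
tell(.457,.314); w=grab("wrist");cv2.imwrite("pics/w4.png",w["frame"]); tell(.457,.314)
for z in(.003,.06): print(proj(w,[.457,.314,z]))
E
```

```text
clock: 2.72
eef_pos: [0.4583, 0.3144, 0.095]
tool_rot: [50.1, 89.9, 35.8]
force: [0.3, -0.6, 0.2]
opening: 0.0849
t 2.725 p [0.4583 0.3144 0.095 ] tooly az 75.7 tilt 0.14 q7 38.4 F [ 0.29 -0.59  0.17] open 0.0849
tool-axes shift to target [-0.     -0.0007 -0.0012]
turn rad options [ 0.    -3.142]
t 2.775 p [0.4586 0.3146 0.0955] tooly az 75.7 tilt 0.21 q7 38.4 F [ 0.06 -1.3   0.17] open 0.085
tool-axes shift to target [-0.     -0.001  -0.0014]
turn rad options [ 0.    -3.142]
[319.607799   190.41013245]
[319.4361965  212.49734976]
```

View pics/w4.png

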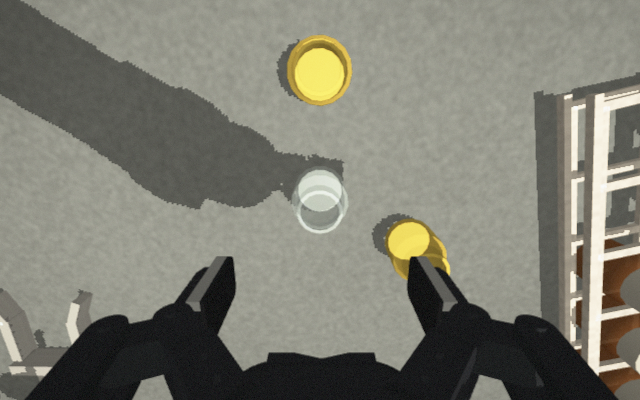

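The base disc at (320,190) and rim at (320,213) match the projection, so the bottle is centred between the jaws. Descending.

```bash
python3 -m handwheel '[0.025,0,-0.001,0, 0.025,0,0,0, 0.025,0,0,0, 0,0,0,0, 0,0,0,0]'; python3 -c "
from h import *
tell(.457,.314)"
```

```text
clock: 3.4
eef_pos: [0.4577, 0.3147, 0.0205]
tool_rot: [50.5, 89.8, 36.2]
force: [-0.1, 0.7, 0.2]
opening: 0.0849
t 3.4 p [0.4577 0.3147 0.0205] tooly az 75.69 tilt 0.2 q7 38.1 F [-0.07  0.73  0.24] open 0.0849
tool-axes shift to target [-0.     -0.0008 -0.0005]
turn rad options [-0.     3.141]
```

```bash
python3 -m handwheel '[0,0,0,0, 0,0,0,0, 0,0,0,0, 0,0,0,0, 0,0,0,0, 0,0,0,0]' 0.04; python3 - <<'E'
from h import *
tell(.457,.314); w=grab("wrist");cv2.imwrite("pics/w5.png",w["frame"])
E
```

```text
clock: 4.15
eef_pos: [0.4564, 0.3137, 0.0186]
tool_rot: [-130.7, 90.0, -145.0]
force: [0.2, -0.3, -0.7]
opening: 0.0399
t 4.15 p [0.4564 0.3137 0.0186] tooly az 75.69 tilt 0.01 q7 38.1 F [ 0.17 -0.29 -0.68] open 0.0399
tool-axes shift to target [-0.      0.0004  0.0005]
turn rad options [-0.     3.141]
```

View pics/w5.png

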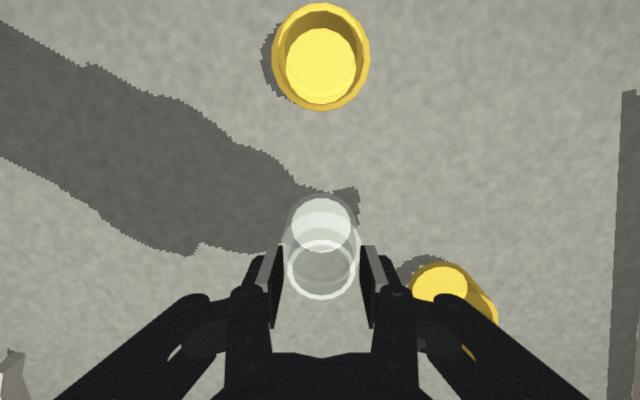

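```bash
python3 -m handwheel '[0,0,0,0, 0,0,0,0, 0,0,0,0]' 0.022; python3 - <<'E'
from h import *
tell(.457,.314); w=grab("wrist");crop(w,"w6",220,180,200,150,4)
E
```

```text
clock: 4.58
eef_pos: [0.4565, 0.3137, 0.0191]
tool_rot: [18.7, 90.0, 4.4]
force: [-0.2, -1.3, 5.5]
opening: 0.0333
t 4.575 p [0.4565 0.3137 0.0191] tooly az 75.69 tilt 0.01 q7 38.1 F [-0.25 -1.25  5.47] open 0.0333
tool-axes shift to target [0.     0.0004 0.0004]
turn rad options [-0.     3.141]
```

View pics/w6.png

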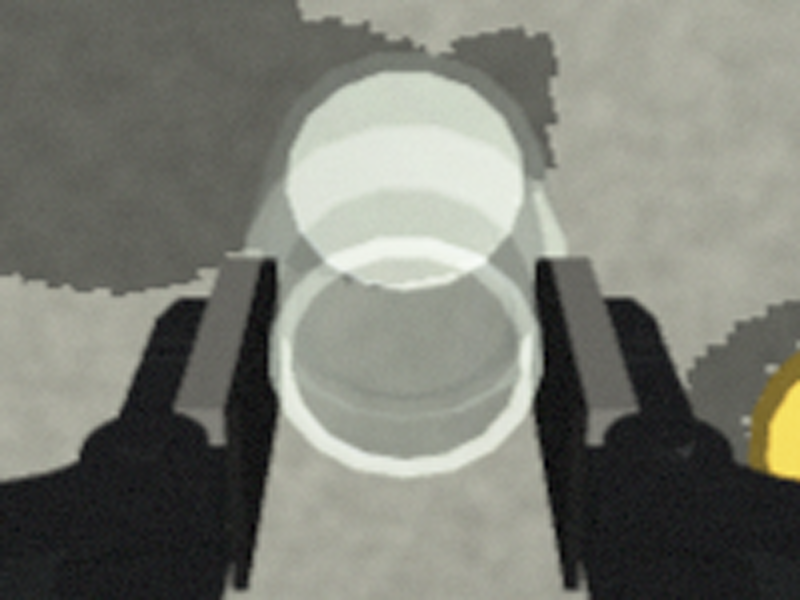

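```bash
python3 -m handwheel '[-0.02,0,0,0, -0.01,0,0,0, 0,-0.0475,0.0115,0, 0,-0.0475,0.0115,0, 0,-0.0475,0.0115,0, 0,-0.0475,0.0115,0, 0,-0.0475,0.0115,0, 0,-0.0475,0.0115,0]';python3 -m handwheel '[0,0,0,0,0,0,0,0,0,0,0,0]'; python3 - <<'E'
from h import *
tell(.454,.02); w=grab("wrist");cv2.imwrite("pics/w7.png",w["frame"]); f=grab("top"); crop(f,"t4",270,150,100,130,5); g=grab("scene"); crop(g,"s4",250,100,130,200,3)
E
cd pics; python3 -c "
import cv2,numpy as np
a=cv2.resize(cv2.imread('t4.png'),(400,520)); b=cv2.resize(cv2.imread('s4.png'),(338,520)); cv2.imwrite('m4.png',np.hstack([a,b]))"
```

```text
clock: 5.62
eef_pos: [0.4528, 0.0191, 0.0486]
tool_rot: [22.3, 90.0, 8.0]
force: [1.3, 0.1, -1.1]
opening: 0.0335
clock: 6.0
eef_pos: [0.453, 0.0224, 0.0487]
tool_rot: [93.6, 89.9, 79.5]
force: [-0.8, -0.2, -0.4]
opening: 0.0331
t 6.0 p [0.453  0.0224 0.0487] tooly az 75.87 tilt 0.06 q7 64.7 F [-0.84 -0.2  -0.44] open 0.0331
tool-axes shift to target [-0.     -0.0021  0.0016]
turn rad options [ 3.000e-03 -3.139e+00]
```

View pics/w7.png

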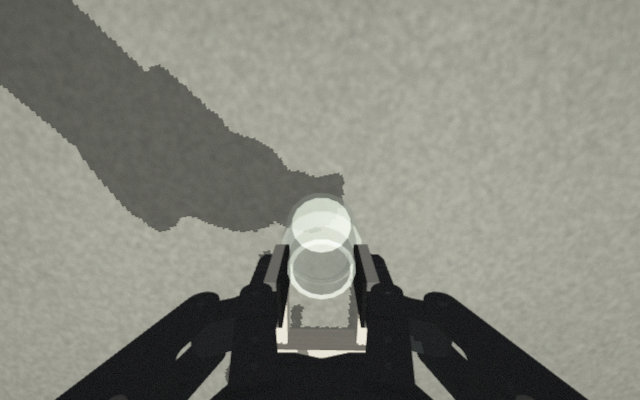

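View pics/m4.png

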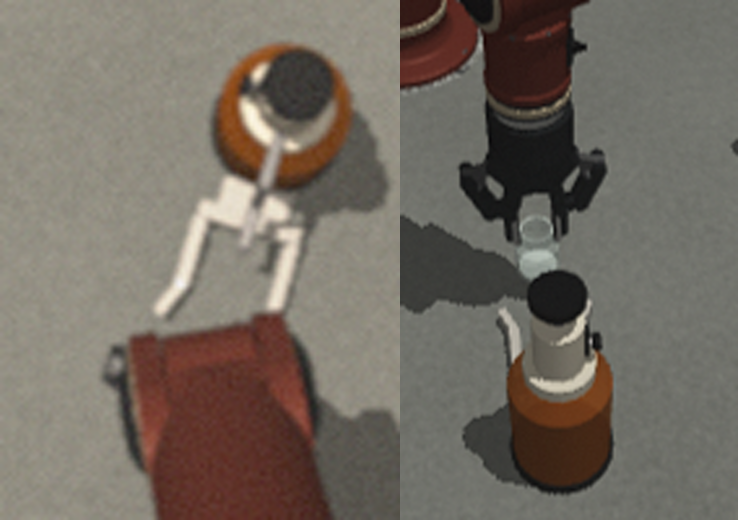

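In the wrist view the dock shows between the fingers. The back wall is at v≈337 and the cheeks are near u≈282 and u≈362, with the bottle at u≈321.

```bash
python3 - <<'E'
from h import *
tell(.454,.02); w=grab("wrist"); crop(w,"w8",260,280,130,90,6)
E
```

```text
t 6.15 p [0.4528 0.0219 0.0486] tooly az 75.84 tilt 0.02 q7 64.8 F [-0.13  0.75 -1.08] open 0.0334
tool-axes shift to target [-0.     -0.0015  0.0016]
turn rad options [ 2.000e-03 -3.139e+00]
```

View pics/w8.png

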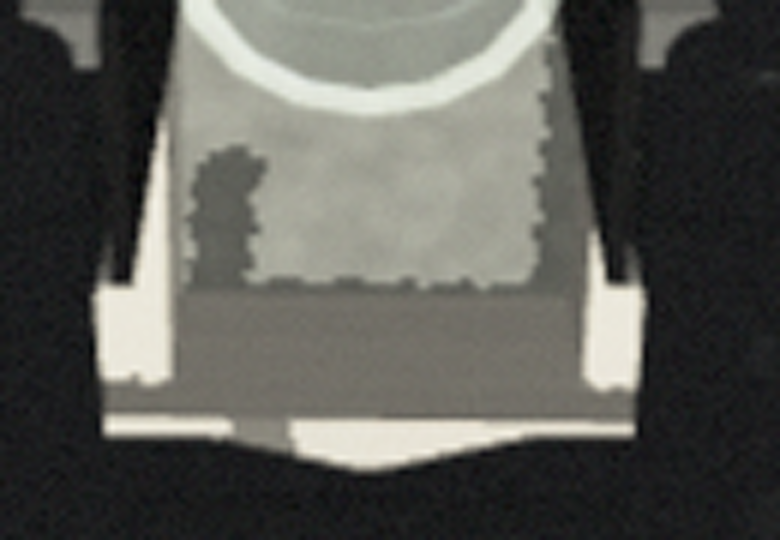

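```bash
python3 - <<'E'
from h import *
np.set_printoptions(precision=4,suppress=True)
w=grab("wrist"); tell(.454,.02)
L=ray(w,289.2,342.5,.018);Rr=ray(w,357.5,343.3,.018)
L2=ray(w,290,328.3,.0);R2=ray(w,356.7,328.8,.0)
for a,b in((L,Rr),(L2,R2),(ray(w,277.2,349.5,.024),ray(w,365.8,349.5,.024))):
  d=a-b; print(a,b,"mid",(a+b)/2,np.linalg.norm(d),"az",np.degrees(np.arctan2(d[1],d[0])))
# cheek line: two points on left inner top edge
p=ray(w,260+168/6,280+150/6,.018); q=ray(w,260+175/6,280+370/6,.018); d=q-p;print(p,q,np.degrees(np.arctan2(d[1],d[0])))
p=ray(w,260+590/6,280+260/6,.018); q=ray(w,260+584/6,280+380/6,.018); d=q-p;print(p,q,np.degrees(np.arctan2(d[1],d[0])))
print("neck rim", ray(w,321,268,.09),ray(w,321,224,.033))
E
```

```text
t 6.25 p [0.4528 0.0214 0.0487] tooly az 75.79 tilt 0.01 q7 64.8 F [ 0.12 -0.11 -0.91] open 0.0332
tool-axes shift to target [-0.     -0.0011  0.0015]
turn rad options [ 0.002 -3.14 ]
[ 0.5556 -0.0313  0.018 ] [0.5705 0.0237 0.018 ] mid [ 0.563  -0.0038  0.018 ] 0.05697170097187087 az -105.07823981547102
[ 0.5566 -0.0327  0.    ] [0.5718 0.0248 0.    ] mid [ 0.5642 -0.0039  0.    ] 0.059492527761260405 az -104.76492538269254
[ 0.5548 -0.0406  0.024 ] [0.5725 0.0295 0.024 ] mid [ 0.5636 -0.0056  0.024 ] 0.07231105021479418 az -104.24413768981309
[ 0.5197 -0.0219  0.018 ] [ 0.5548 -0.0311  0.018 ] -14.618633169641956
[0.5508 0.0286 0.018 ] [0.5705 0.0236 0.018 ] -14.3637708897965
neck rim [0.4521 0.0222 0.09  ] [0.4526 0.0221 0.033 ]
```

```bash
python3 -m handwheel '[0.014,0.0025,0,0.005, 0.0145,0,0,0, 0,0,0,0, 0,0,0.015,0, 0,0,0.015,0, 0,0,0.015,0, 0,0,0.012,0, 0,0,0,0]';python3 -m handwheel '[0,0,0,0,0,0,0,0]'; python3 - <<'E'
from h import *
tell(.5414,.0016,75.4); w=grab("wrist"); cv2.imwrite("pics/w9.png",w["frame"])
E
```

```text
clock: 7.25
eef_pos: [0.5093, 0.0084, 0.0199]
tool_rot: [3.6, 90.0, -11.0]
force: [-0.1, -0.9, -1.8]
opening: 0.0333
clock: 7.5
eef_pos: [0.5078, 0.0088, 0.0202]
tool_rot: [-165.9, 89.9, 179.5]
force: [-0.2, 0.5, -1.5]
opening: 0.033
t 7.5 p [0.5078 0.0088 0.0202] tooly az 75.43 tilt 0.06 q7 66.2 F [-0.15  0.46 -1.5 ] open 0.033
tool-axes shift to target [-0.      0.0014  0.0343]
turn rad options [ 1.000e-03 -3.141e+00]
```

View pics/w9.png

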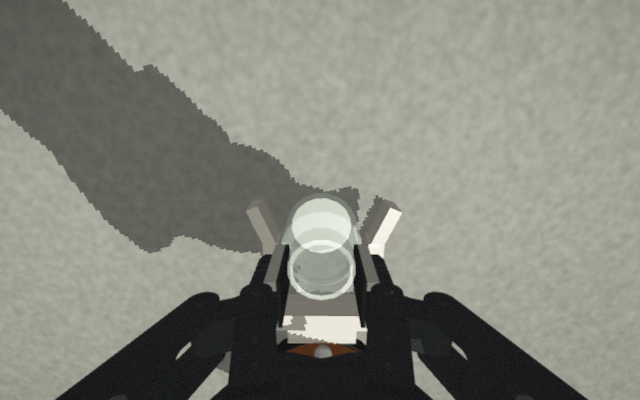

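```bash
python3 -m handwheel '[0,0.0015,0,0, 0,0,0.005,0, 0.001,0,0,0, 0,0,0,0, 0,0,0,0]'; python3 - <<'E'
from h import *
tell(.5414,.0016,75.4); w=grab("wrist"); crop(w,"w10",220,180,200,180,4)
E
```

```text
clock: 8.18
eef_pos: [0.5137, 0.0088, 0.0192]
tool_rot: [-152.0, 90.0, -166.6]
force: [0.3, -0.3, -2.0]
opening: 0.0334
t 8.175 p [0.5137 0.0088 0.0192] tooly az 75.4 tilt 0.02 q7 66.2 F [ 0.3  -0.28 -2.04] open 0.0334
tool-axes shift to target [-0.      0.      0.0286]
turn rad options [ 0.    -3.142]
```

View pics/w10.png

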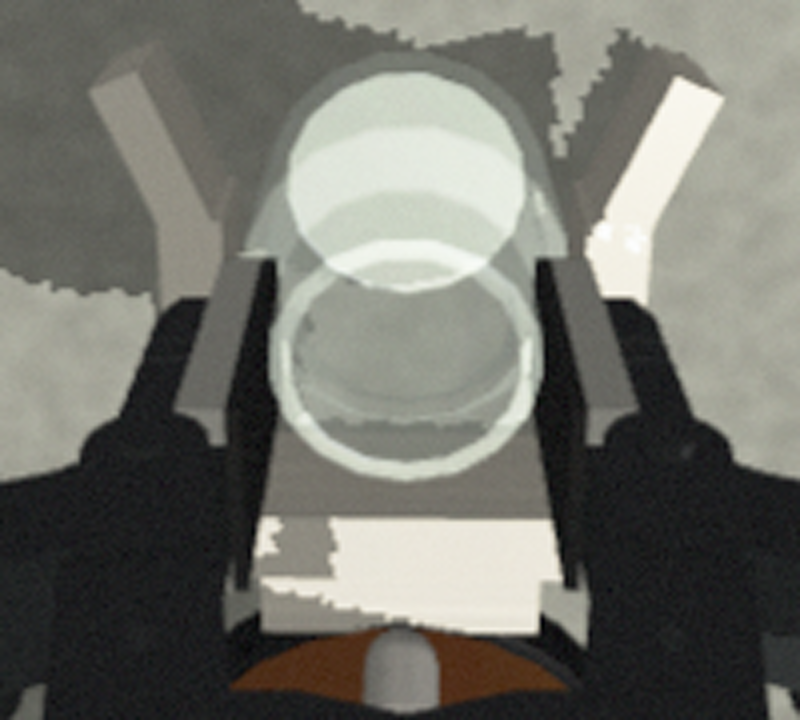

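```bash
python3 -m handwheel '[0.0007,0,0,0, 0,0,0,0, 0,0,0,0]'; python3 -m handwheel '[0,0,0,0, 0,0,0,0, 0,0,0,0, 0,0,0,0]' 0.046; python3 - <<'E'
from h import *
tell(.5414,.0016,75.4); w=grab("wrist"); crop(w,"w11",220,180,200,180,4)
E
```

```text
clock: 8.6
eef_pos: [0.5138, 0.0088, 0.0185]
tool_rot: [-146.4, 90.0, -161.0]
force: [-0.2, 0.0, -0.9]
opening: 0.0329
clock: 9.1
eef_pos: [0.5139, 0.0088, 0.0186]
tool_rot: [-10.9, 90.0, -25.5]
force: [0.6, -0.5, -0.1]
opening: 0.0459
t 9.1 p [0.5139 0.0088 0.0186] tooly az 75.4 tilt 0.01 q7 66.2 F [ 0.61 -0.54 -0.09] open 0.0459
tool-axes shift to target [ 0.     -0.      0.0284]
turn rad options [ 0.    -3.142]
```

View pics/w11.png

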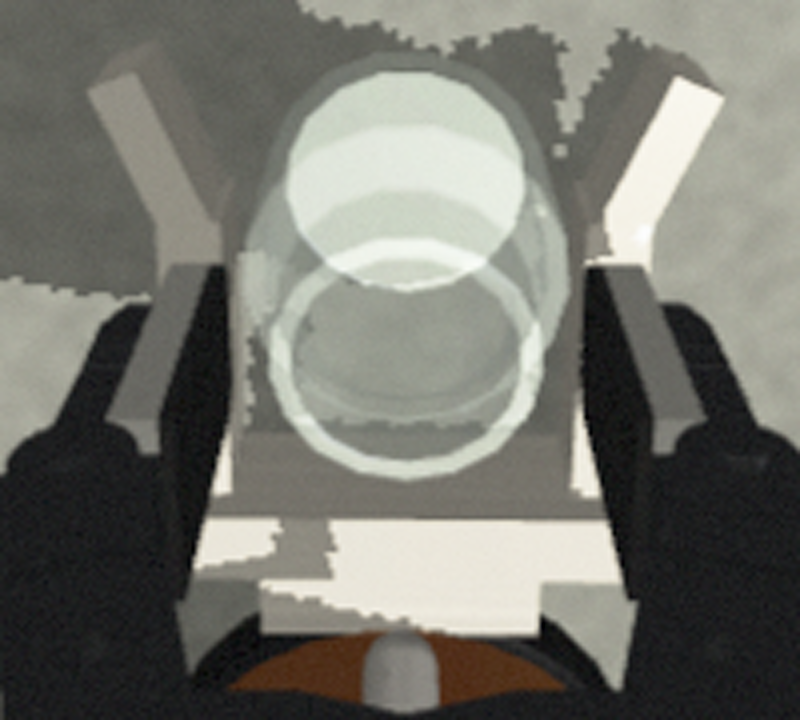

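```bash
python3 -m handwheel '[0,0,-0.018,0, 0,0,-0.018,0, 0,0,-0.018,0, 0,0,-0.008,0, 0,0,0,0]'; python3 -m handwheel '[0,0,0,0, 0,0,0,0, 0,0,0,0, 0,0,0,0, 0,0,0,0]' 0.015; python3 - <<'E'
from h import *
tell(.5414,.0016,75.4); w=grab("wrist"); crop(w,"w12",160,130,320,230,2.5)
E
```

```text
clock: 9.78
eef_pos: [0.4538, 0.0245, 0.0186]
tool_rot: [1.7, 90.0, -12.9]
force: [0.3, 0.8, 0.2]
opening: 0.0462
clock: 10.4
eef_pos: [0.4538, 0.0244, 0.0185]
tool_rot: [-125.9, 90.0, -140.5]
force: [-0.7, 0.2, -0.8]
opening: 0.0152
t 10.4 p [0.4538 0.0244 0.0185] tooly az 75.4 tilt 0.0 q7 63.7 F [-0.74  0.16 -0.8 ] open 0.0152
tool-axes shift to target [-0.      0.      0.0905]
turn rad options [-0.     3.142]
```

View pics/w12.png

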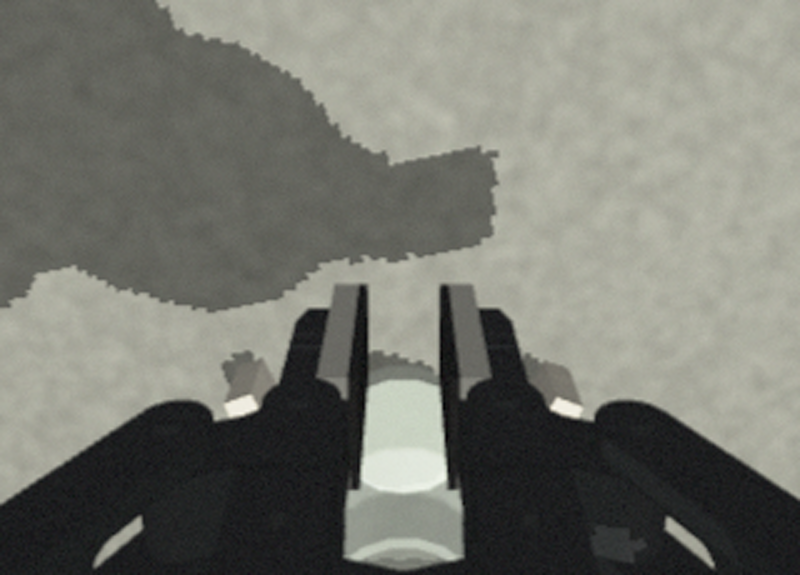

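```bash
python3 -m handwheel '[0,0,0.012,0, 0,0,0.01,0, 0,0,0.005,0, 0,0,0.004,0, 0,0,0.004,0, 0,0,0.004,0, 0,0,0.004,0, 0,0,0.004,0]'; python3 - <<'E'
from h import *
tell(.5414,.0016,75.4); w=grab("wrist"); crop(w,"w13",160,130,320,230,2.5)
E
```

```text
clock: 11.45
eef_pos: [0.499, 0.0126, 0.0186]
tool_rot: [-162.4, 89.9, -177.0]
force: [-2.7, 1.5, 2.7]
opening: 0.0151
t 11.45 p [0.499  0.0126 0.0186] tooly az 75.41 tilt 0.06 q7 65.6 F [-2.69  1.52  2.66] open 0.0151
tool-axes shift to target [-0.      0.      0.0438]
turn rad options [ 0.    -3.141]
```

View pics/w13.png

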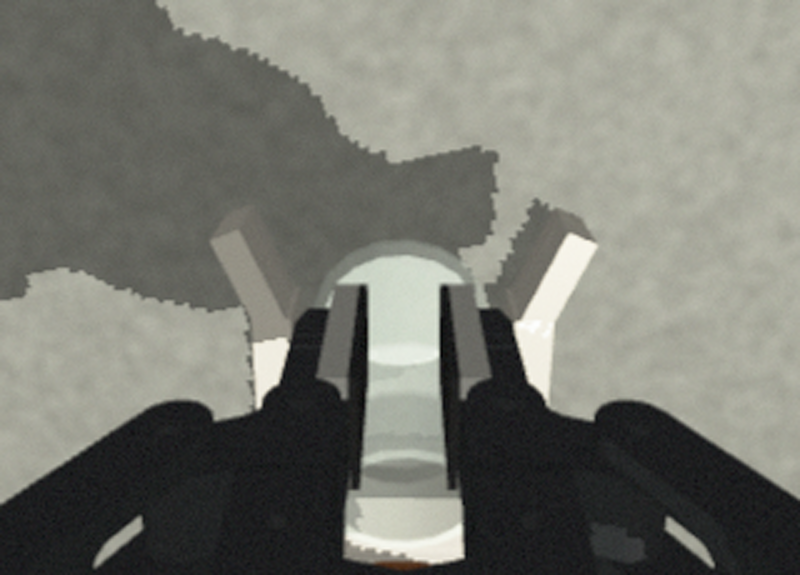

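```bash
python3 - <<'E'
from h import *
np.set_printoptions(precision=4,suppress=True)
w=grab("wrist");tell(.5414,.0016,75.4);crop(w,"w14",260,200,120,90,6)
print(ray(w,320,232,.003), proj(w,toolT()[1]+[0,0,0]))
f=grab("scene");crop(f,"s14",260,130,100,100,6)
E
```

```text
t 11.55 p [0.4999 0.0125 0.0186] tooly az 75.39 tilt 0.04 q7 65.6 F [-0.76  0.79  1.29] open 0.0149
tool-axes shift to target [ 0.     -0.0001  0.0429]
turn rad options [-0.     3.141]
[0.5053 0.0107 0.003 ] [320.4081 233.912 ]
```

View pics/w14.png

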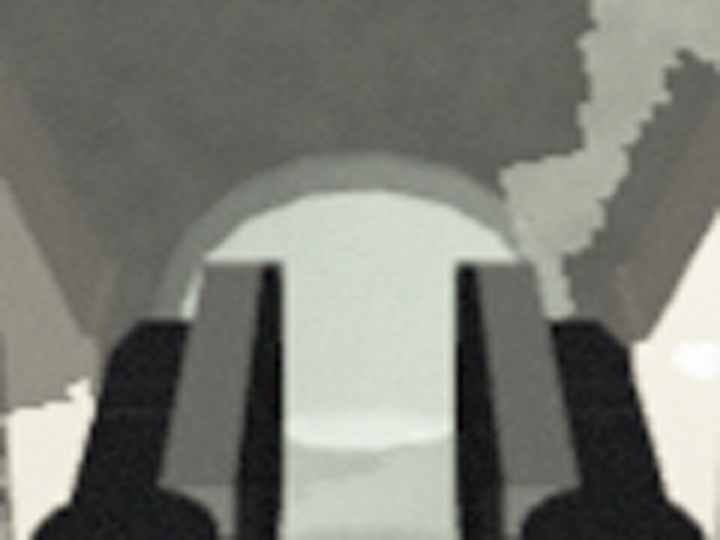

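View pics/s14.png

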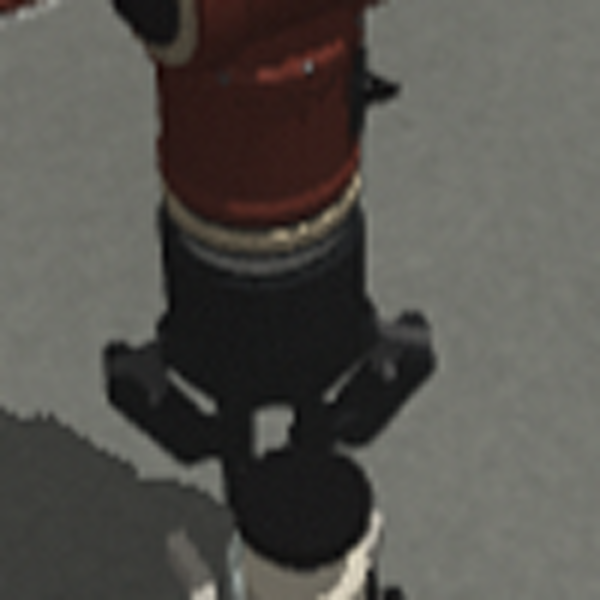

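The fingertips ride above the body and push on the neck, as the base disc's rear edge is only about 6 mm ahead of the TCP. It slides upright, so I continue slowly and stop at the wall without overdriving.

```bash
python3 -m handwheel '[0,0,0.003,0, 0,0,0.003,0, 0,0,0.003,0, 0,0,0.003,0, 0,0,0,0]'; python3 - <<'E'
from h import *
np.set_printoptions(precision=4,suppress=True)
tell(.5414,.0016,75.4);w=grab("wrist");crop(w,"w15",240,180,160,130,5)
f=grab("scene");crop(f,"s15",260,160,100,100,6)
E
```

```text
clock: 12.22
eef_pos: [0.5111, 0.0095, 0.0204]
tool_rot: [-6.3, 90.0, -20.9]
force: [-5.2, -0.2, 16.6]
opening: 0.0151
t 12.225 p [0.5111 0.0095 0.0204] tooly az 75.4 tilt 0.05 q7 66.1 F [-5.21 -0.21 16.63] open 0.0151
tool-axes shift to target [ 0.     -0.      0.0313]
turn rad options [-0.     3.142]
```

View pics/w15.png

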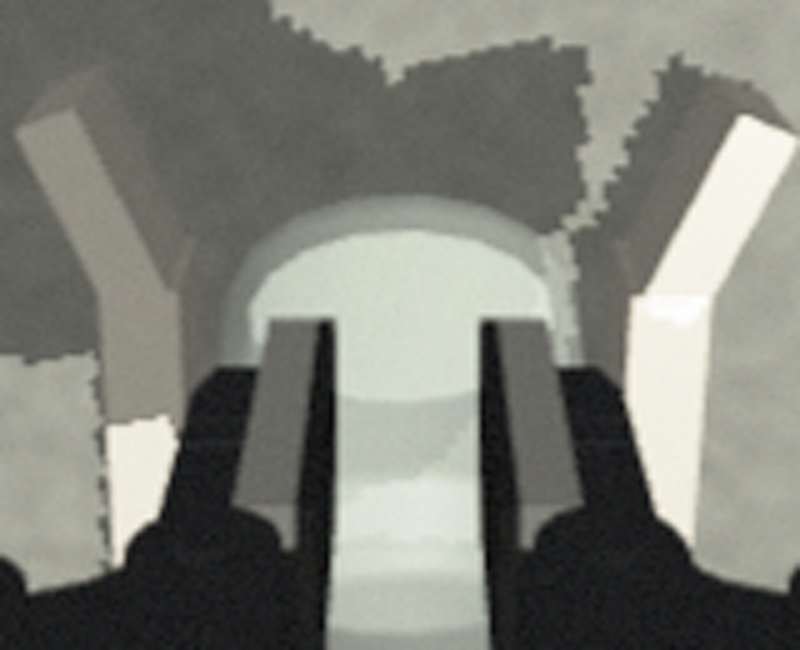

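View pics/s15.png

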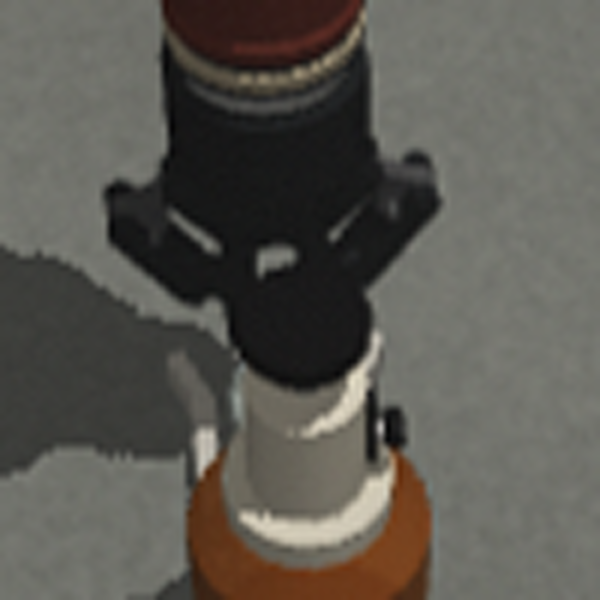

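```bash
python3 -m handwheel '[0,0,-0.01,0, 0,0,-0.015,0, 0,0,-0.015,0, 0,0,0,0, 0,0,0,0]'; python3 - <<'E'
from h import *
np.set_printoptions(precision=4,suppress=True)
tell(.5414,.0016,75.4);w=grab("wrist");crop(w,"w16",240,180,160,170,4.5)
E
```

```text
clock: 12.95
eef_pos: [0.4736, 0.0195, 0.0185]
tool_rot: [15.0, 89.9, 0.4]
force: [-0.4, -0.5, -0.5]
opening: 0.0147
t 12.95 p [0.4736 0.0195 0.0185] tooly az 75.39 tilt 0.11 q7 64.5 F [-0.36 -0.45 -0.49] open 0.0147
tool-axes shift to target [ 0.0001 -0.0003  0.0702]
turn rad options [-0.     3.142]
```

View pics/w16.png

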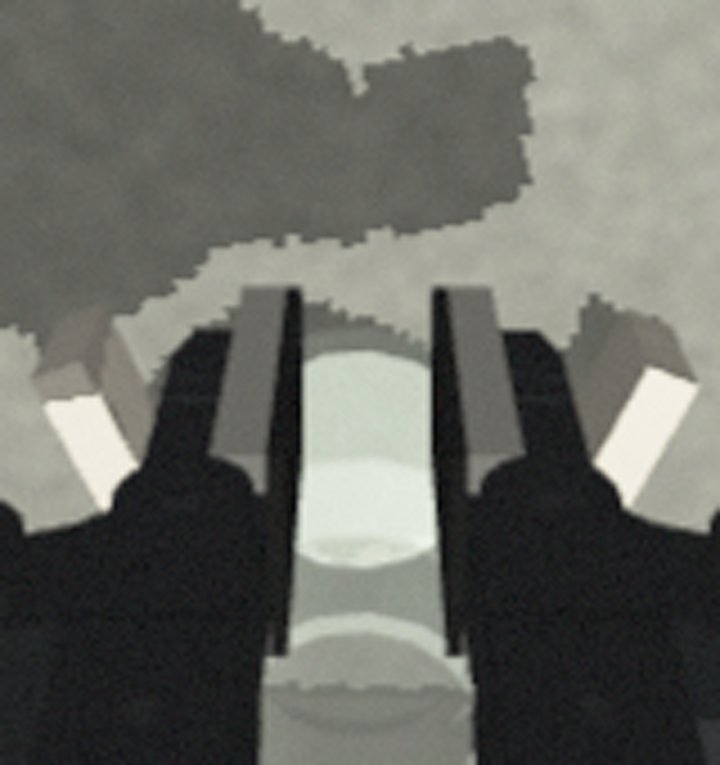

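```bash
python3 - <<'E'
from h import *
np.set_printoptions(precision=4,suppress=True)
w=grab("wrist");tell(.5414,.0016,75.4)
a=ray(w,321,258.2,.003);b=ray(w,321,305.6,.003);c=(a+b)/2;print(a,b,np.linalg.norm(a-b),c)
Rt,p=toolT();print(Rt.T@(np.array([.5414,.0016,0])-c), ray(w,321,180+688/4.5,.024))
r=ray(w,321,180+625/4.5,.06);print("rim rear",r)
E
```

```text
t 13.05 p [0.4734 0.0194 0.0185] tooly az 75.38 tilt 0.08 q7 64.5 F [0.58 0.06 0.17] open 0.0153
tool-axes shift to target [ 0.0001 -0.0001  0.0703]
turn rad options [-0.     3.141]
[0.4983 0.0135 0.003 ] [0.5363 0.0035 0.003 ] 0.03927605396173735 [0.5173 0.0085 0.003 ]
[ 0.003  -0.0006  0.0251] [0.542 0.002 0.024]
rim rear [0.5019 0.0125 0.06  ]
```

The push at neck height only tilted the bottle. It has settled upright again 25 mm short of home, so pushing must be lower. First I find the true fingertip height with a gentle touch on bare bench.

```bash
python3 -m handwheel '[0,0,-0.012,0, 0,0,-0.013,0, 0,0,0,0, 0.004,0,0,0, 0.004,0,0,0, 0.003,0,0,0,0,0,0,0]';  python3 -c "
from h import *
tell(.5414,.0016,75.4);print(manip.state()['joint_positions'])"
```

```text
clock: 13.92
eef_pos: [0.4479, 0.0259, 0.0071]
tool_rot: [-154.4, 90.0, -169.0]
force: [0.0, 0.4, -0.4]
opening: 0.0151
t 13.925 p [0.4479 0.0259 0.0071] tooly az 75.4 tilt 0.04 q7 63.2 F [ 0.02  0.43 -0.37] open 0.0151
tool-axes shift to target [-0.0001  0.0001  0.0966]
turn rad options [-0.     3.142]
[ -3.95819778  37.14025903  -3.13270779 124.60594605   6.00103045
  18.42922105  63.24291368]
```

```bash
python3 -m handwheel '[0.002,0,0,0, 0.002,0,0,0, 0,0,0,0]'; python3 -m handwheel '[0.0015,0,0,0, 0.001,0,0,0,0,0,0,0]';  python3 -m handwheel '[0.0015,0,0,0, 0.0015,0,0,0,0,0,0,0]'
```

```text
clock: 14.3
eef_pos: [0.4479, 0.0259, 0.0034]
tool_rot: [-154.9, 90.0, -169.5]
force: [0.6, -0.2, 0.2]
opening: 0.0154
clock: 14.68
eef_pos: [0.4479, 0.0259, 0.0009]
tool_rot: [-150.2, 90.0, -164.8]
force: [-0.5, -0.2, -0.4]
opening: 0.015
clock: 15.05
eef_pos: [0.4479, 0.0259, -0.0021]
tool_rot: [-155.0, 90.0, -169.6]
force: [-0.4, 0.1, -0.8]
opening: 0.0151
```

```bash
python3 -m handwheel '[0.0015,0,0,0, 0.0015,0,0,0,0,0,0,0]'; python3 - <<'E'
from h import *
w=grab("wrist");cv2.imwrite("pics/w17.png",w["frame"]); tell(.5414,.0016,75.4)
E
```

```text
clock: 15.42
eef_pos: [0.4479, 0.0259, -0.0051]
tool_rot: [-152.7, 90.0, -167.3]
force: [0.1, 0.6, -0.8]
opening: 0.0152
t 15.475 p [ 0.448   0.0259 -0.0051] tooly az 75.4 tilt 0.01 q7 63.1 F [ 0.06 -0.91  0.28] open 0.0149
tool-axes shift to target [-0.      0.      0.0966]
turn rad options [ 0.    -3.142]
```

View pics/w17.png

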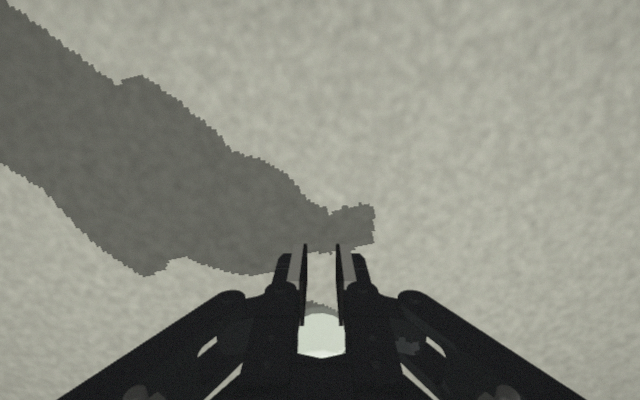

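```bash
python3 - <<'E'
from h import *
np.set_printoptions(precision=4,suppress=True)
w=grab("wrist");T=np.array(w["T_tool_cam"])
for u,v in((304,246),(304,250),(338,250),(285,258),(350,256),(304,300),(304,320),(341,322),(240,294),(320,280),(320,335)):
  d=w["depth"][v,u]; c=np.array([(u-w["cx"])/w["fx"]*d,(v-w["cy"])/w["fy"]*d,d,1]); print(u,v,d,(T@c)[:3],(w["R"]@c[:3]+w["p"])[2])
E
```

```text
304 246 0.1505707 [-0.0355 -0.0081 -0.0098] 0.030460261538257066
304 250 0.14611985 [-0.0401 -0.0078 -0.01  ] 0.035080882144774034
338 250 0.14575225 [-0.0405  0.0086 -0.0102] 0.035416403254753176
285 258 0.14733642 [-0.0402 -0.0172 -0.0057] 0.035198160299387826
350 256 0.14131436 [-0.0453  0.014  -0.0096] 0.040279854674030724
304 300 0.12935184 [-0.0619 -0.0069  0.0025] 0.05681151967750067
304 320 0.1290862 [-0.0647 -0.0069  0.0105] 0.05969488580386326
341 322 0.12816875 [-0.0658  0.0089  0.0106] 0.06072221246040094
240 294 0.111221716 [-0.0765 -0.0295 -0.011 ] 0.07147921347731528
320 280 0.19012928 [-0.0065 -0.0003  0.0286] 0.0014008804744281012
320 335 0.17046292 [-0.0332 -0.0002  0.047 ] 0.028122870101614378
```

```bash
python3 - <<'E'
from h import *
np.set_printoptions(precision=4,suppress=True)
w=grab("wrist");T=np.array(w["T_tool_cam"])
for u,v in((320,365),(320,375),(320,395),(290,395),(350,395),(250,395),(390,395),(265,380),(300,360),(200,355),(340,300)):
  d=w["depth"][v,u]; c=np.array([(u-w["cx"])/w["fx"]*d,(v-w["cy"])/w["fy"]*d,d,1]); print(u,v,d,(T@c)[:3])
E
```

```text
320 365 0.08205376 [-0.1074  0.0001 -0.0103]
320 375 0.08024911 [-0.1097  0.0001 -0.0093]
320 395 0.073964626 [-0.116   0.0001 -0.0101]
290 395 0.072784096 [-0.1169 -0.0071 -0.0112]
350 395 0.0745478 [-0.1156  0.0075 -0.0095]
250 395 0.065017454 [-0.1227 -0.0149 -0.0184]
390 395 0.06513311 [-0.1227  0.0153 -0.0183]
265 380 0.07107448 [-0.1171 -0.0128 -0.0161]
300 360 0.08688931 [-0.1032 -0.0057 -0.0077]
200 355 0.10923293 [-0.0851 -0.0434  0.0088]
340 300 0.12426249 [-0.0662  0.0082 -0.0007]
```

Depth shows the real fingertips sit about 33 mm behind the reported TCP and the body about 103 mm behind. A TCP z of −0.011 therefore puts the tips at about 22 mm: above the cheeks, on the bottle body, with the gripper body clear of the spout.

```bash
python3 -m handwheel '[0.006,0,0,0, 0,0,0.012,0, 0,0,0.012,0, 0,0,0.009,0, 0,0,0.004,0, 0,0,0.004,0, 0,0,0.004,0, 0,0,0,0]'; python3 - <<'E'
from h import *
np.set_printoptions(precision=4,suppress=True)
tell(.5414,.0016,75.4);w=grab("wrist");crop(w,"w18",240,180,160,170,4.5)
E
```

```text
clock: 16.58
eef_pos: [0.4919, 0.0145, -0.011]
tool_rot: [12.7, 90.0, -1.9]
force: [-0.8, 0.2, -0.1]
opening: 0.0146
t 16.575 p [ 0.4919  0.0145 -0.011 ] tooly az 75.4 tilt 0.03 q7 64.8 F [-0.79  0.16 -0.14] open 0.0146
tool-axes shift to target [ 0.     -0.      0.0512]
turn rad options [-0.     3.142]
```

View pics/w18.png

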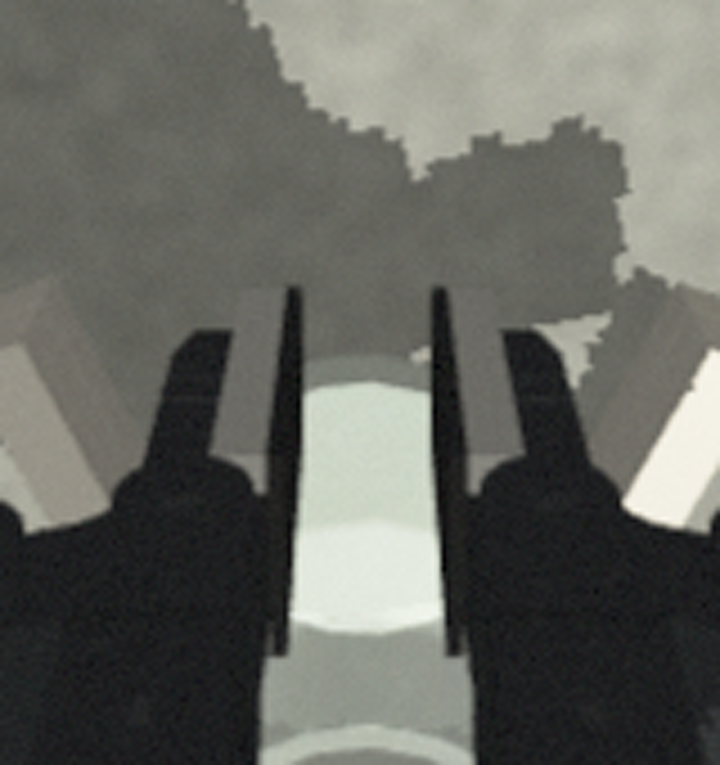

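```bash
cat >> h.py <<'E'
def disc(w,v1,v2,u=321):
    c=(ray(w,u,v1,.003)+ray(w,u,v2,.003))/2; Rt,p=toolT()
    print("bottle",c.round(4),"ahead of TCP",(Rt.T@(c-p))[2].round(4),"to home",(Rt.T@(np.array([.5414,.0016,0])-c))[1:].round(4))
E
python3 -c "
from h import *
disc(grab('wrist'),264.9,320.4)"
python3 -m handwheel '[0,0,0.003,0, 0,0,0.003,0, 0,0,0.003,0, 0,0,0.003,0, 0,0,0.003,0, 0,0,0,0]'; python3 - <<'E'
from h import *
tell(.5414,.0016,75.4);w=grab("wrist");crop(w,"w19",240,180,160,170,4.5)
E
```

```text
bottle [0.5242 0.0065 0.003 ] ahead of TCP 0.0333 to home [-0.0005  0.0179]
clock: 17.42
eef_pos: [0.5067, 0.0107, -0.011]
tool_rot: [12.4, 89.9, -2.2]
force: [0.8, 0.2, -0.2]
opening: 0.0149
t 17.425 p [ 0.5067  0.0107 -0.011 ] tooly az 75.39 tilt 0.05 q7 65.3 F [ 0.84  0.16 -0.19] open 0.0149
tool-axes shift to target [ 0.     -0.0001  0.0359]
turn rad options [-0.     3.141]
```

View pics/w19.png

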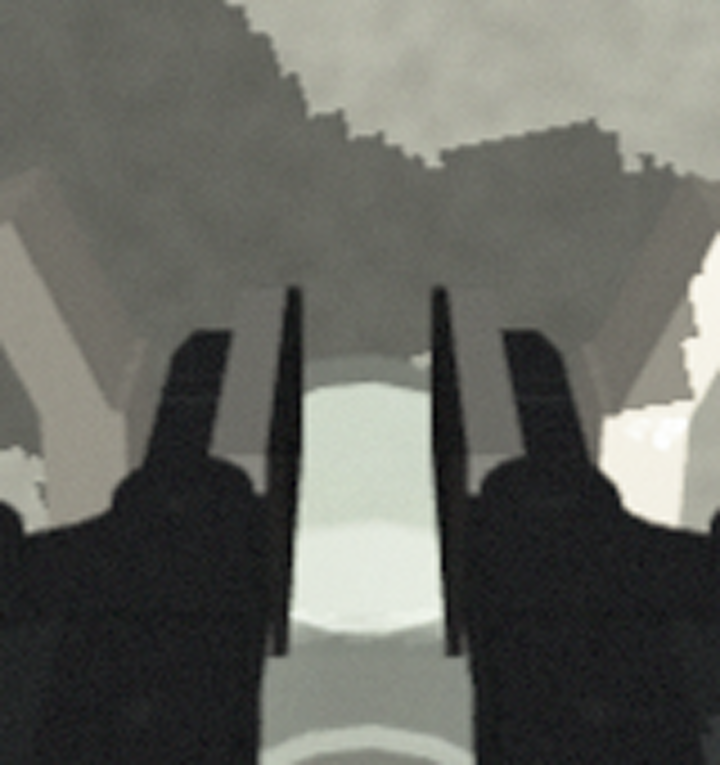

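```bash
for i in 1; do python3 -m handwheel '[0,0,0.001,0, 0,0,0.001,0, 0,0,0,0]'; done; python3 -m handwheel '[0,0,0.001,0, 0,0,0,0]'; python3 -m handwheel '[0,0,0.001,0, 0,0,0,0]'
```

```text
clock: 17.85
eef_pos: [0.5079, 0.0103, -0.011]
tool_rot: [-157.1, 90.0, -171.7]
force: [-0.5, 0.6, 0.6]
opening: 0.0151
clock: 18.1
eef_pos: [0.5091, 0.01, -0.011]
tool_rot: [-9.1, 90.0, -23.7]
force: [-0.0, 0.8, 0.4]
opening: 0.0154
clock: 18.35
eef_pos: [0.5101, 0.0098, -0.011]
tool_rot: [-8.5, 90.0, -23.1]
force: [-0.5, 0.1, -0.1]
opening: 0.0147
```

```bash
python3 -m handwheel '[0,0,0.001,0, 0,0,0,0]'; python3 -m handwheel '[0,0,0.001,0, 0,0,0,0]';python3 - <<'E'
from h import *
tell(.5414,.0016,75.4);w=grab("wrist");crop(w,"w20",240,180,160,170,4.5)
E
```

```text
clock: 18.6
eef_pos: [0.5104, 0.0096, -0.0111]
tool_rot: [-164.2, 89.9, -178.8]
force: [-2.5, 0.3, 0.7]
opening: 0.0148
clock: 18.85
eef_pos: [0.5105, 0.0095, -0.0111]
tool_rot: [-166.8, 89.8, 178.6]
force: [-4.5, 0.5, 2.5]
opening: 0.0154
t 18.85 p [ 0.5105  0.0095 -0.0111] tooly az 75.42 tilt 0.15 q7 65.6 F [-4.47  0.5   2.48] open 0.0154
tool-axes shift to target [-0.0001  0.0001  0.0319]
turn rad options [ 0.    -3.141]
```

View pics/w20.png

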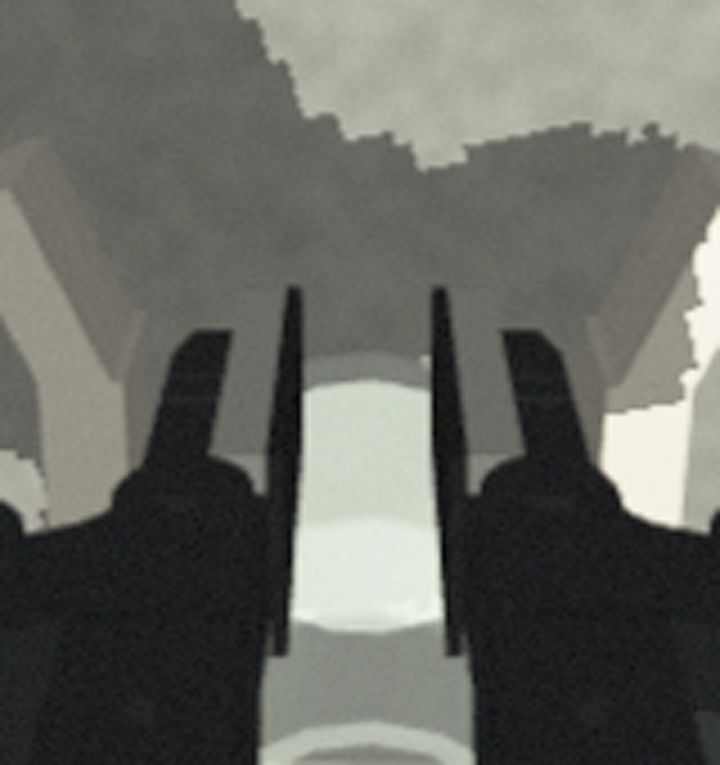

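```bash
python3 -m handwheel '[0,0,-0.006,0, 0,0,-0.018,0, 0,0,-0.018,0, 0,0,-0.018,0, -0.02,0,0,0, -0.04,0,0,0, -0.06,0,0,0,-0.06,0,0,0]'; python3 -m handwheel '[-0.06,0,0,0, -0.06,0,0,0,0,0,0,0]' 0; python3 - <<'E'
from h import *
tell(.639,-.025,75.4);w=grab("wrist");cv2.imwrite("pics/w21.png",w["frame"]); tell(.639,-.025,75.4)
f=grab("top"); crop(f,"t21",290,145,100,100,6)
E
```

```text
clock: 19.9
eef_pos: [0.4553, 0.0242, 0.1712]
tool_rot: [15.0, 89.8, 0.4]
force: [1.9, -0.5, -1.1]
opening: 0.0151
clock: 20.27
eef_pos: [0.4583, 0.0246, 0.2944]
tool_rot: [17.7, 89.1, 3.1]
force: [1.3, 0.7, -0.4]
opening: 0.0
t 20.275 p [0.4583 0.0246 0.2944] tooly az 75.36 tilt 0.91 q7 67.5 F [ 1.31  0.68 -0.41] open 0.0
tool-axes shift to target [ 0.0028 -0.0023  0.1873]
turn rad options [-1.000e-03  3.141e+00]
t 20.325 p [0.4561 0.0243 0.2914] tooly az 75.36 tilt 0.49 q7 67.5 F [ 0.02 -0.03 -0.34] open -0.0002
tool-axes shift to target [ 0.0016 -0.0015  0.1894]
turn rad options [-1.000e-03  3.141e+00]
```

View pics/w21.png

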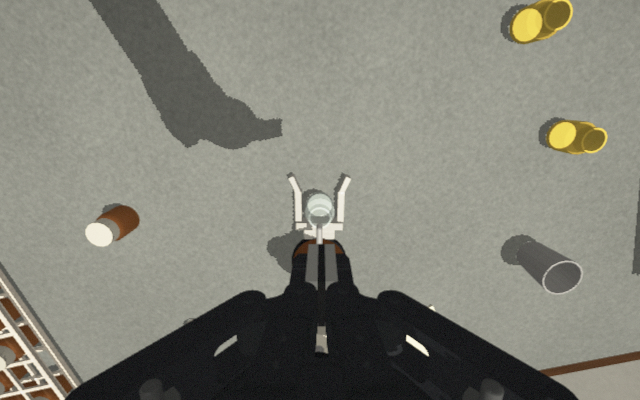

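View pics/t21.png

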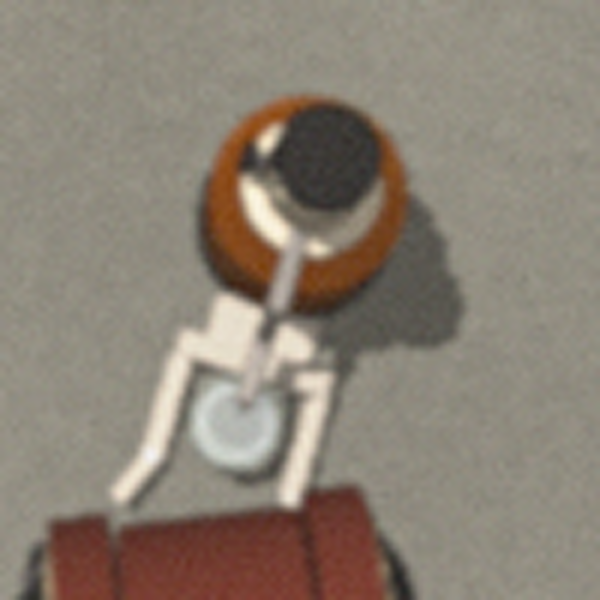

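```bash
python3 - <<'E'
from h import *
f=grab("top"); print(ray(f,329.5,215.5,.003),proj(f,[.5414,.0016,.003]))
tell(.639,-.025,75.4);w=grab("wrist");crop(w,"w22",280,160,80,100,6)
E
```

```text
[ 0.53935054 -0.00244485  0.003     ] [328.09182907 214.74646917]
t 20.425 p [0.4536 0.0241 0.2882] tooly az 75.38 tilt 0.03 q7 67.5 F [-0.92  0.62 -1.04] open -0.0
tool-axes shift to target [-0.     -0.0008  0.1918]
turn rad options [-0.     3.141]
```

View pics/w22.png

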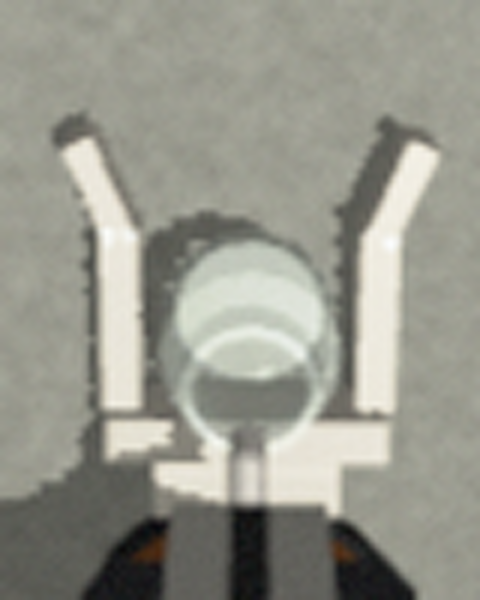

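```bash
python3 - <<'E'
from h import *
np.set_printoptions(precision=4,suppress=True)
w=grab("wrist");Rt,p=toolT();tell(.639,-.025,75.4)
P=lambda x,y,z:(Rt.T@(ray(w,280+x/6,160+y/6,z)-p))[1:]
print("base",P(252,308,.003),ray(w,322,211.3,.003),"rim",P(258,385,.06))
print("mouth",P(75,140,.018),P(428,147,.018),"cheek inner",P(140,400,.018),P(356,400,.018),"wall top front",P(120,423,.024),P(375,423,.024))
E
```

```text
t 20.525 p [0.4531 0.0242 0.2874] tooly az 75.39 tilt 0.17 q7 67.5 F [-0.46  0.28 -0.11] open -0.0004
tool-axes shift to target [-0.0005 -0.0007  0.1923]
turn rad options [-0.     3.141]
base [0.0021 0.0905] [0.5403 0.0033 0.003 ] rim [0.0033 0.0889]
mouth [-0.0426  0.0399] [0.0464 0.0417] cheek inner [-0.0275  0.1108] [0.0295 0.1108] wall top front [-0.0325  0.1147] [0.0342 0.1147]
```

```bash
python3 -m handwheel '[0,0.001,0.038,0, 0,0,0.038,0, 0,0,0.038,0, 0,0,0.038,0, 0,0,0.038,0, 0,0,0,0, 0,0,0,0]'; python3 - <<'E'
from h import *
np.set_printoptions(precision=4,suppress=True)
tell(.6385,-.0245,75.4);w=grab("wrist");cv2.imwrite("pics/w23.png",w["frame"])
f=grab("scene");crop(f,"s23",230,90,150,150,4)
T=np.array(w["T_tool_cam"])
for u,v in((310,246),(310,250),(310,255),(330,250)):
  d=w["depth"][v,u]; c=np.array([(u-w["cx"])/w["fx"]*d,(v-w["cy"])/w["fy"]*d,d,1]); print(u,v,(T@c)[:3])
E
```

```text
clock: 21.4
eef_pos: [0.637, -0.0221, 0.2874]
tool_rot: [-171.4, 89.8, 174.1]
force: [0.3, 1.0, 0.3]
opening: 0.0
t 21.4 p [ 0.637  -0.0221  0.2874] tooly az 75.43 tilt 0.2 q7 73.3 F [0.32 1.04 0.31] open 0.0
tool-axes shift to target [-0.     -0.002   0.0021]
turn rad options [ 0.    -3.141]
310 246 [-0.0363 -0.0051 -0.0102]
310 250 [-0.039  -0.005  -0.0094]
310 255 [-0.0447 -0.0048 -0.0098]
330 250 [-0.04    0.0047 -0.0099]
```

View pics/w23.png

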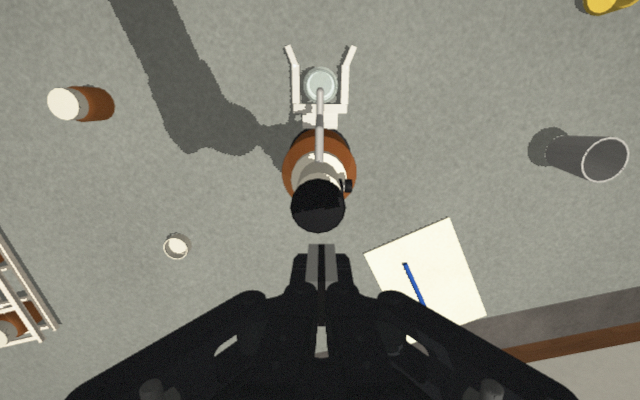

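View pics/s23.png

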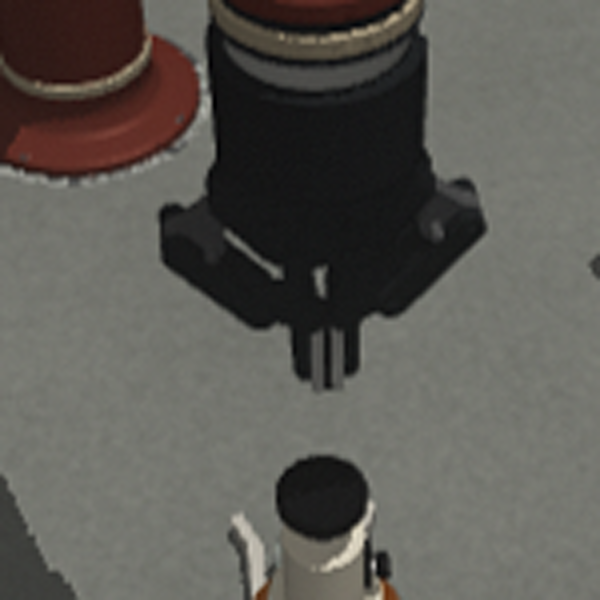

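```bash
python3 - <<'E'
from h import *
np.set_printoptions(precision=4,suppress=True)
w=grab("wrist");tell(.6385,-.0245,75.4)
v,u=np.mgrid[150:245,270:370]; d=w["depth"][150:245,270:370]
c=np.stack([(u-w["cx"])/w["fx"]*d,(v-w["cy"])/w["fy"]*d,d],-1).reshape(-1,3)@w["R"].T+w["p"]
m=(c[:,2]>.231)&(c[:,2]<.245); m=(c[:,2]>.231)&(c[:,2]<.242)
q=c[m]; print(len(q),q[:,2].mean(),(q.max(0)+q.min(0))/2,q.max(0)-q.min(0))
b=cv2.minEnclosingCircle(q[:,:2].astype(np.float32)); print(b)
E
```

```text
t 21.55 p [ 0.6371 -0.0219  0.2891] tooly az 75.45 tilt 0.03 q7 73.3 F [-0.52  0.49  0.4 ] open 0.0
tool-axes shift to target [-0.     -0.0021  0.002 ]
turn rad options [ 0.001 -3.141]
2292 0.23697517271136015 [ 0.6369 -0.0243  0.2353] [0.0435 0.0434 0.0084]
((0.6370638608932495, -0.02402288280427456), 0.02223477140069008)
```

```bash
python3 -m handwheel '[0.02,-0.002,0,0, 0.025,0,0,0, 0.02,0,0,0, 0.008,0,0,0, 0,0,0,0]'; python3 -m handwheel '[0.004,0,0,0,0.004,0,0,0,0,0,0,0]'; python3 -c "
from h import *
tell(.637,-.024,75.4)"
```

```text
clock: 22.18
eef_pos: [0.6371, -0.0242, 0.2162]
tool_rot: [-166.4, 90.0, 179.0]
force: [-0.2, -0.2, 0.1]
opening: 0.0002
clock: 22.55
eef_pos: [0.6379, -0.0244, 0.2087]
tool_rot: [13.9, 89.9, -0.7]
force: [-0.3, -0.0, 1.2]
opening: 0.0001
t 22.55 p [ 0.6379 -0.0244  0.2087] tooly az 75.4 tilt 0.07 q7 73.0 F [-0.27 -0.04  1.21] open 0.0001
tool-axes shift to target [-0.      0.0002 -0.001 ]
turn rad options [ 0.    -3.142]
```

```bash
python3 -m handwheel '[0.002,0,0,0,0,0,0,0]'; python3 -m handwheel '[0.002,0,0,0,0,0,0,0]';python3 -m handwheel '[0.002,0,0,0,0,0,0,0]';python3 -m handwheel '[0.002,0,0,0,0,0,0,0]'
```

```text
clock: 22.8
eef_pos: [0.6379, -0.0244, 0.2067]
tool_rot: [13.2, 89.9, -1.4]
force: [-0.6, -0.2, 3.3]
opening: -0.0
clock: 23.05
eef_pos: [0.6379, -0.0244, 0.2042]
tool_rot: [13.2, 89.9, -1.4]
force: [0.8, 1.1, 4.0]
opening: 0.0
clock: 23.3
eef_pos: [0.6379, -0.0244, 0.202]
tool_rot: [13.1, 90.0, -1.5]
force: [1.5, -0.1, 4.3]
opening: 0.0002
clock: 23.55
eef_pos: [0.6378, -0.0244, 0.2]
tool_rot: [13.6, 90.0, -1.0]
force: [1.7, 0.6, 3.6]
opening: 0.0002
```

```bash
python3 -m handwheel '[0.002,0,0,0,0.002,0,0,0,0,0,0,0]'; python3 -m handwheel '[0.001,0,0,0,0,0,0,0]';python3 -m handwheel '[0.001,0,0,0,0,0,0,0]'
```

```text
clock: 23.92
eef_pos: [0.6378, -0.0244, 0.1962]
tool_rot: [16.8, 90.0, 2.2]
force: [0.2, 0.1, 5.6]
opening: 0.0002
clock: 24.18
eef_pos: [0.6378, -0.0244, 0.1953]
tool_rot: [15.2, 89.9, 0.6]
force: [1.3, 0.1, 5.2]
opening: 0.0001
clock: 24.42
eef_pos: [0.6379, -0.0244, 0.1944]
tool_rot: [12.1, 89.9, -2.5]
force: [1.3, -0.6, 4.5]
opening: 0.0002
```

```bash
python3 -m handwheel '[0.001,0,0,0,0,0,0,0]'
```

```text
clock: 24.68
eef_pos: [0.6379, -0.0244, 0.1934]
tool_rot: [13.0, 89.9, -1.6]
force: [1.4, -0.4, 5.7]
opening: 0.0001
```

```bash
python3 -m handwheel '[0.001,0,0,0,0,0,0,0]'
```

```text
clock: 24.92
eef_pos: [0.6379, -0.0244, 0.1924]
tool_rot: [13.7, 89.9, -0.9]
force: [0.5, -0.4, 6.4]
opening: 0.0001
```

```bash
python3 -m handwheel '[0.001,0,0,0,0,0,0,0]'
```

```text
clock: 25.18
eef_pos: [0.6379, -0.0243, 0.1915]
tool_rot: [13.7, 89.9, -0.9]
force: [1.3, -0.2, 6.2]
opening: 0.0001
```

```bash
python3 -m handwheel '[0.001,0,0,0,0,0,0,0]'
```

```text
clock: 25.42
eef_pos: [0.6379, -0.0244, 0.1913]
tool_rot: [13.1, 89.9, -1.5]
force: [-0.2, 0.6, 8.0]
opening: 0.0001
```

```bash
python3 -m handwheel '[0.001,0,0,0,0,0,0,0]'
```

```text
clock: 25.68
eef_pos: [0.6379, -0.0244, 0.1912]
tool_rot: [12.1, 89.9, -2.5]
force: [-2.5, 0.4, 11.5]
opening: 0.0002
```

```bash
python3 -m handwheel '[0.001,0,0,0,0,0,0,0]'
```

```text
clock: 25.92
eef_pos: [0.638, -0.0244, 0.1912]
tool_rot: [12.0, 89.8, -2.6]
force: [-2.5, 0.2, 15.0]
opening: -0.0002
```

```bash
python3 -m handwheel '[0,0,0,0,0,0,0,0,0,0,0,0,0,0,0,0,0,0,0,0]'; python3 -m handwheel '[0,0,0,0,0,0,0,0,0,0,0,0,0,0,0,0]'
```

```text
clock: 26.55
eef_pos: [0.638, -0.0244, 0.1912]
tool_rot: [11.8, 89.8, -2.8]
force: [-2.8, 0.6, 16.2]
opening: 0.0003
clock: 27.05
eef_pos: [0.6379, -0.0244, 0.1912]
tool_rot: [11.6, 89.8, -3.0]
force: [-2.1, -0.2, 15.3]
opening: 0.0
```

Held for over a second at about 15–16 N total, which is about 9 N on the stop. Releasing upward.

```bash
python3 -m handwheel '[-0.003,0,0,0,-0.005,0,0,0,-0.006,0,0,0,-0.006,0,0,0,-0.02,0,0,0,-0.04,0,0,0,-0.04,0,0,0,0,0,0,0]'; python3 -m handwheel '[0,0,-0.04,0,0,0,-0.04,0,0,0,-0.04,0,0,0,-0.04,0,0,0,0,0,0,0,0,0]'; python3 - <<'E'
from h import *
tell(.6385,-.0245,75.4);w=grab("wrist");cv2.imwrite("pics/w30.png",w["frame"])
f=grab("top");cv2.imwrite("pics/t30.png",f["frame"]);crop(f,"t31",290,145,100,100,6)
p=dep(f,344,170);print(p); g=grab("scene");crop(g,"s30",240,150,140,140,4);print(dep(g,311,214),ray(f,329.5,215.5,.003))
E
```

```text
clock: 28.05
eef_pos: [0.6378, -0.0244, 0.3105]
tool_rot: [11.9, 89.8, -2.7]
force: [0.5, -0.2, -0.8]
opening: 0.0
clock: 28.8
eef_pos: [0.4822, 0.0155, 0.307]
tool_rot: [-152.5, 89.9, -167.1]
force: [0.6, -0.4, -0.6]
opening: -0.0002
t 28.8 p [0.4822 0.0155 0.307 ] tooly az 75.38 tilt 0.14 q7 68.9 F [ 0.59 -0.41 -0.56] open -0.0002
tool-axes shift to target [-0.0004  0.0008  0.1614]
turn rad options [-0.     3.141]
[ 0.63735516 -0.02562576  0.23894708]
[ 0.64185053 -0.02618799  0.23446804] [ 0.53935054 -0.00244485  0.003     ]
```

View pics/w30.png

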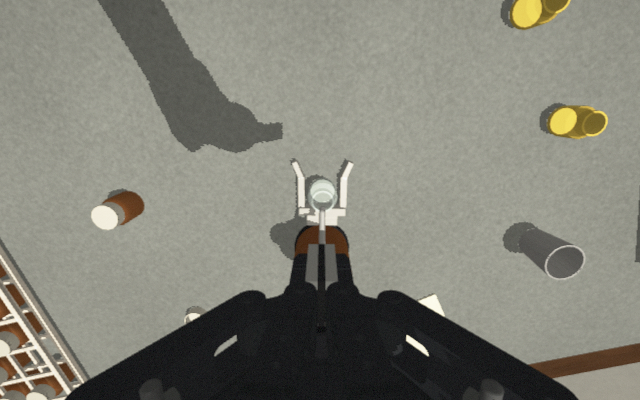

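View pics/t31.png

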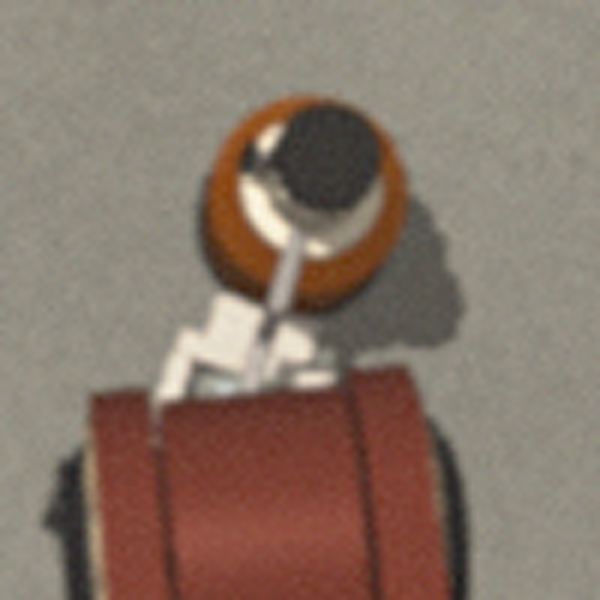

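The bottle is still home at wrist-view (322,190), the plunger head is back up at about z 0.236, and the arm touches nothing. Handing in.

```bash
python3 -m handwheel '[0,0,0,0,0,0,0,0]'; python3 -c "
from station import manip
print(manip.hand_in())"
```

```text
clock: 29.2
eef_pos: [0.4829, 0.0158, 0.3078]
tool_rot: [-160.8, 90.0, -175.4]
force: [-0.3, 0.2, 0.6]
opening: -0.0001
the job is handed in; nothing more can be done
None
```

I docked the open bottle, ran the pump once, and handed the job in at about 29 s of the 72 s allowed. `hand_in()` reported no verdict.

- **Docking:** I carried the bottle by its neck into the dock mouth, then pushed it along the pump's +x until it met the back wall at about 4.5 N. From the wrist view before pumping, its centre was about 1 mm from the dock point. The pictures taken at the end show it still upright there.
- **Pumping:** The plunger met its stop at roughly 15 mm of travel. I held it there for over a second at 15–16 N total, which I estimate as about 9 N on the stop. After release, the top of the head read 0.234 to 0.239 m, against 0.236 m when up.
- **Bystanders:** I kept the arm clear of the capped bottle, the beaker, the cap and the yellow bottles. The capped bottle, beaker and yellow ones look unmoved in the last pictures. The cap was partly hidden, and I did not re-measure any of them.

**What went wrong or disagreed:**
- **First push:** My first push landed too high, on the neck. It seems to have tilted the bottle and drove the wrist force to about 17 N. The bottle settled back upright 25 mm short of home, and I pushed again lower.
- **Fingertip position:** The cause was that the real fingertips sit about 33 mm behind the reported TCP, seen in the wrist depth image. Lowering the TCP to 5 mm below bench level also met no contact.
- **Camera mismatch:** The top and scene cameras disagreed with the wrist camera by 2 to 6 mm. I used the wrist measurements for docking and pressing.

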